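# Make up the pool and kitchen sampling kits

### The arm

A 6-joint arm with a two-finger parallel gripper is mounted at the origin on the work surface. World frame = base frame: x ahead of the robot, y to its left, z up, the work surface at z = 0. Lengths are in m, angles in rad, forces in N, time in s.
With the tool pointing down it reaches from about 0.35 to 0.875 m from the base axis. Payload 4.2 kg.
Tool frame: the origin (TCP) lies between the finger pads; the fingertips stand env.finger_overhang ahead of it and the grasp point (between the pads) is the TCP (env.finger_overhang is the distance from the TCP to the fingertips, in m); z points along the fingers, y is the line along which they close (so a half turn about z gives the same grasp; the last joint's range is limited). The gripper opens to 85 mm and grips with 20 to 120 N. Pads are 22 mm wide; open, the fingers measure 114 mm over their backs; the gripper's body (76 mm by 85 mm) begins 54 mm behind the grasp point. The pads swing forward as they close: fully open they stand 13 mm farther back than shut.
Start: joints at [1.591, 0.385, 0.008, 0, -1.194, -0.259], TCP at [0.148, 0.607, 0.217] pointing down, gripper open.
Joint ranges: [-3.14, 3.14], [-1.21, 2.06], [-1.07, 1.41], [-3.16, 2.05], [-2.99, -0.16], [-3.1, 3.1]. Speed limits (rad/s): [2.79, 2.79, 3.14, 3.14, 3.14, 3.14].

### API

Orientations are given as a unit quaternion [w, x, y, z].
In Python, from cell import env, eyes, workorder gives the robot as it stands.
- The arm moves only by the tool apply_moves, never from a script. Its argument "moves" is a list of rows, each a list of 3 entries, a list of its own where there are three numbers: the turn, a rotation vector about the tool's x, y, z in rad, then the shift along the tool's x, y, z in cm, then the opening, from -1 (shut) to 1 (fully open). In form: [[[wx, wy, wz], [dx, dy, dz], fingers], ...]. A call has 1 to 12 rows; each row is the pose to reach, as a shift and turn from the pose commanded when the call began, along the tool's axes at that moment; what a row does not reach only later rows make up. A row lasts 1/12 s, in which the tool goes at most 41.7 mm and 7.16 degrees, less where a joint would pass 70% of its speed; a pose out of reach is approached as far as the arm can. A call with a gripper value outside its range is refused whole. The fingers move at their own pace and stop on an object; "newtons" is the grip in N (left out, the last holds). Time passes only in rows, so rows that repeat a pose let the fingers close. It gives the time, the measured TCP pose, the force, the opening and the grip force at its end, in the units of the state.
- env.get_state(): the state, without advancing time (a new reading comes with each control period).
- eyes.camera(name): name is "scene" or "top" or "wrist"; returns a dict with "color" (480x640x3 uint8, blue, green, red), "range_z" (480x640 float32, m along the optical axis (not along the pixel's ray), 0 where there is no reading), "vertical_fov" (degrees; the focal length in pixels is half the picture's height over the tangent of half this angle, whatever the lens; pixels are square), "cx", "cy" (the principal point, pixels), "dist" ([k1, k2, p1, p2, k3] as OpenCV has them; the pictures are not rectified), "position" and "rotation" of the camera in the world. Camera axes: x right, y down, z forward; pixel columns grow to the right and rows downward; lengths in m; the calibration is good to about 2 mm. A picture is of the moment at which its call begins.
- workorder.sign_off(): hands the job in; it is judged then, once.
The state is a dict: "time_s": time; "q": joint angles; "joint_velocities": joint speeds; "tau": joint torques, N m; "ee_pos": TCP position; "tcp_rot": TCP orientation; "contact_force": force on the tool from outside, world axes, zero at the start; "ft_torque": the same for the moment, N m; "finger_gap": finger opening in m; "finger_force": force on a finger pad.
Only numpy, scipy, OpenCV 4.12 (cv2) and the standard library are available. Lean on these libraries where they do the work, as an engineer would, in place of code of your own. Each camera call takes 0.05 s, during which the arm holds its last target. There are 200 camera calls.

### The job

Make up the two sampling kits for this morning's rounds: the blue tray is the swimming-pool kit and gets the yellow agar plate, the blue-capped pot and the amber dropper bottle; the green tray is the kitchen kit and gets the pink agar plate and the red-capped pot, its small recess staying empty. Each goes right into the recess made for it - plate in the large, pot in the middle-sized, dropper bottle in the small one - down on the recess floor, upright and lid or cap uppermost, set down gently and not dropped. The brown plate, the green-capped pot and the white dropper bottle among them are spares: leave them standing where they are.

Things in the scene. Friction and masses are not known exactly. Their poses are not given: they have to be found in the camera images.
- tray_blue: Blue kit tray, 156 (x) by 128 (y) by 10 mm high, immovable; 10 mm tabs on its y sides. Round recesses 7 mm deep (floor 3 mm above the bench): large, 84 mm wide, centred at x -30, y 0 mm; middle-sized, 60 mm, at x 42, y -29; small, 46 mm, at x 42, y 36. Origin: centre of underside, z up; x runs from the large recess to the smaller two, within 25 degrees of world x.
- tray_green: Green kit tray, 156 (x) by 128 (y) by 10 mm high, immovable; 10 mm tabs on its y sides. Round recesses 7 mm deep (floor 3 mm above the bench): large, 84 mm wide, centred at x -30, y 0 mm; middle-sized, 60 mm, at x 42, y -29; small, 46 mm, at x 42, y 36. Origin: centre of underside, z up; x runs from the large recess to the smaller two, within 25 degrees of world x.
- plate_yellow: Closed Petri dish, clear lid on, yellow agar showing through it; a plain disc 60 mm in diameter and 15 mm high, about 35 g. Origin: centre of its underside, z up when lying lid uppermost; it looks the same at any yaw.
- plate_pink: Closed Petri dish, clear lid on, pink-red agar showing through it; a plain disc 60 mm in diameter and 15 mm high, about 35 g. Origin: centre of its underside, z up when lying lid uppermost; it looks the same at any yaw.
- plate_brown: Closed Petri dish, clear lid on, dark brown agar showing through it; a plain disc 60 mm in diameter and 15 mm high, about 35 g. Origin: centre of its underside, z up when lying lid uppermost; it looks the same at any yaw. A spare.
- pot_blue: Specimen pot, frosted white body 37 mm in diameter and 40 mm high under a blue screw cap 40 mm in diameter and 15 mm high; 55 mm high in all, about 50 g. Standing upright; origin: centre of its underside, z up; round, so yaw does not matter.
- pot_red: Specimen pot, frosted white body 37 mm in diameter and 40 mm high under a red screw cap 40 mm in diameter and 15 mm high; 55 mm high in all, about 50 g. Standing upright; origin: centre of its underside, z up; round, so yaw does not matter.
- pot_green: Specimen pot, frosted white body 37 mm in diameter and 40 mm high under a green screw cap 40 mm in diameter and 15 mm high; 55 mm high in all, about 50 g. Standing upright; origin: centre of its underside, z up; round, so yaw does not matter. A spare.
- dropper_amber: Small dropper bottle, amber-brown glass with a black cap; body 30 mm in diameter and 38 mm high (a paper label round it), sloping shoulder, thin cap 19 mm in diameter tapering to the top at 64 mm; about 35 g. Standing upright; origin: centre of its underside, z up; round, so yaw does not matter.
- dropper_white: Small dropper bottle, white plastic with an orange cap; body 30 mm in diameter and 38 mm high (a paper label round it), sloping shoulder, thin cap 19 mm in diameter tapering to the top at 64 mm; about 35 g. Standing upright; origin: centre of its underside, z up; round, so yaw does not matter. A spare.
Not all that is in view belongs to the job. Leave any turquoise look-alike of the plate_pink alone.

How it is judged:
By the outcome, as a careful person would: the job done as asked, in the order asked, and still so for the second after the job is handed in, with the robot touching nothing.
It also fails if it takes over 122 s, if anything falls off the work surface, if the arm or the gripper's body presses on something with over 40 N, if the wrist force passes 120 N, or if a joint passes its speed limit or range.

## Working session

There is one attempt and no reset: what is moved stays moved. The work goes in short steps, Python scripts to look and compute and a tool call to move; the robot and the scene stay as the last step left them, time stands still between calls to the robot, and variables do not carry over. Pictures are saved under pics/ and viewed, at most 16 in all, crops included, and the job is handed in when it is done.

Besides the shell and the picture viewer there is one more tool, called after ">>>" as name([rows], argument=value, ...), one row to a line, values as JSON. apply_moves: Moves the arm, as the interface text tells. Its arguments: {"type":"object","properties":{"moves":{"type":"array"},"newtons":{"type":"number"}},"required":["moves"]}

```bash
ls; mkdir -p pics; cat > h.py <<'E'
import numpy as np, cv2, pickle
from cell import env, eyes, workorder
E
python3 - <<'E'
from h import *
s=env.get_state(); print({k:np.round(v,4) for k,v in s.items()}, env.finger_overhang)
for n in ("scene","top"):
    c=eyes.camera(n); pickle.dump(c,open(f"{n}.pkl","wb")); cv2.imwrite(f"pics/{n}0.png",c["color"])
    print(n,{k:np.round(v,4) for k,v in c.items() if k not in("color","range_z")})
E
```

```text
pics
{'time_s': np.float64(0.0), 'q': array([ 1.5906e+00,  3.8550e-01,  6.6000e-03, -5.0000e-04, -1.1940e+00,
       -2.5860e-01]), 'joint_velocities': array([ 0.0005,  0.0007, -0.0009, -0.0001, -0.0013, -0.0012]), 'tau': array([ 1.00000e-04, -3.92288e+01,  1.88399e+01,  4.18600e+00,
       -4.70000e-03, -0.00000e+00]), 'ee_pos': array([0.1477, 0.6066, 0.2162]), 'tcp_rot': array([ 1.100e-03,  9.929e-01, -1.192e-01, -1.000e-04]), 'contact_force': array([0.2851, 0.9601, 0.1714]), 'ft_torque': array([0.0041, 0.0388, 0.0139]), 'finger_force': np.float64(0.0), 'finger_gap': np.float64(0.0854)} 0.019
scene {'vertical_fov': np.float64(44.5635), 'cx': np.float64(328.7605), 'cy': np.float64(240.0982), 'dist': array([0.0307, 0.    , 0.    , 0.    , 0.    ]), 'position': array([1.3916, 0.1078, 0.8659]), 'rotation': array([-0.2665,  0.614 ,  0.6869, -0.2831])}
top {'vertical_fov': np.float64(53.3299), 'cx': np.float64(310.8622), 'cy': np.float64(239.0692), 'dist': array([0.005, 0.   , 0.   , 0.   , 0.   ]), 'position': array([0.2982, 0.0461, 1.063 ]), 'rotation': array([ 0.0752, -0.6973,  0.7087, -0.0766])}
```

View pics/top0.png

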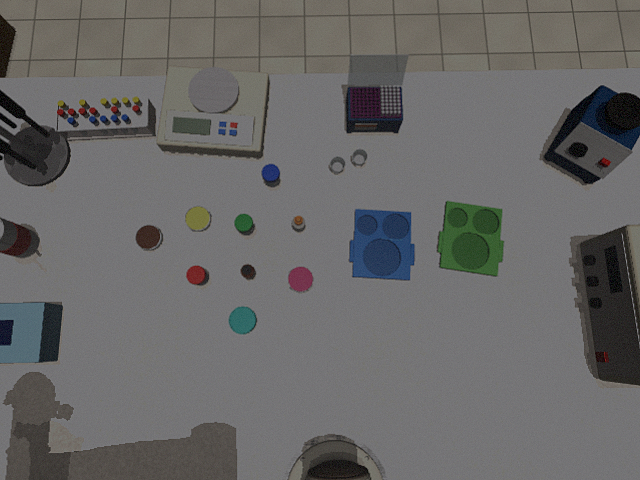

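View pics/scene0.png

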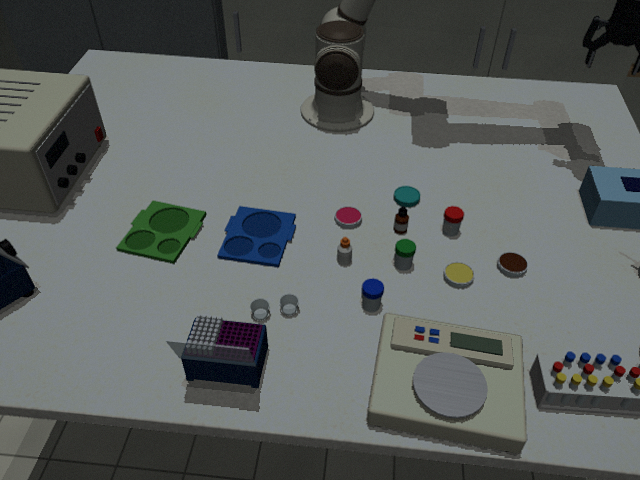

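Top view: yellow plate (198,218), pink (301,279), turquoise look-alike (243,320), brown (148,237), red pot (197,275), green pot (244,224), blue pot (271,174), amber bottle (248,271), white bottle (298,222). The blue tray is at about (382,245) and the green at (471,238), each with its small recess upper left. The scene view shows the same layout.

```bash
cat >> h.py <<'E'
from scipy.spatial.transform import Rotation as R
def quat(q): return R.from_quat(np.roll(q,-1)).as_matrix()
def K(c):
    f=240/np.tan(np.radians(c["vertical_fov"])/2); return np.array([[f,0,c["cx"]],[0,f,c["cy"]],[0,0,1]])
def rays(c,uv):
    p=cv2.undistortPoints(np.float32(uv).reshape(-1,1,2),K(c),np.float32(c["dist"])).reshape(-1,2)
    return np.c_[p,np.ones(len(p))]@quat(c["rotation"]).T   # unit depth along axis
def onplane(c,uv,z): d=rays(c,uv); o=np.array(c["position"]); return o+d*((z-o[2])/d[:,2:])
def cloud(c):
    v,u=np.mgrid[:480,:640]; r=rays(c,np.c_[u.ravel(),v.ravel()])
    return (np.array(c["position"])+r*c["range_z"].reshape(-1,1)).reshape(480,640,3)
def proj(c,P):
    M=quat(c["rotation"]).T; rv=cv2.Rodrigues(M)[0]
    return cv2.projectPoints(np.float64(P).reshape(-1,1,3),rv,-M@c["position"],K(c),np.float64(c["dist"]))[0].reshape(-1,2)
def tri(c1,u1,c2,u2):
    d=[rays(c1,[u1])[0],rays(c2,[u2])[0]]; o=[np.array(c1["position"]),np.array(c2["position"])]
    A=np.c_[d[0],-d[1]]; s=np.linalg.lstsq(A,o[1]-o[0],rcond=None)[0]
    a,b=o[0]+s[0]*d[0],o[1]+s[1]*d[1]; return (a+b)/2,np.linalg.norm(a-b)
E
python3 - <<'E'
from h import *
t,s=[pickle.load(open(n+".pkl","rb")) for n in("top","scene")]
W={k:cloud(c) for k,c in(("t",t),("s",s))}
print("bench z",W["t"][330:400,330:500,2].mean(),W["t"][330:400,330:500,2].std(),W["s"][150:170,180:280,2].mean())
O=dict(yel=(198,218,458,271),pink=(301,279,348,216),turq=(243,320,406,196),brown=(148,237,512,263),red=(197,275,453,214),green=(244,224,404,246),blue=(271,174,372,288),amber=(248,271,401,213),white=(298,222,345,243))
for n,(u,v,a,b) in O.items():
    r=[]
    for k,c,x,y in(("t",t,u,v),("s",s,a,b)):
        hsv=cv2.cvtColor(c["color"],cv2.COLOR_BGR2HSV)
        P=W[k][y-18:y+19,x-18:x+19].reshape(-1,3)
        zt=np.percentile(P[:,2],98)
        Q=P[P[:,2]>zt-.006]; Q=Q[np.linalg.norm(Q[:,:2]-np.median(Q[:,:2],0),axis=1)<.04]
        (m,rad,_)=(0,0,0); (cc,rad)=cv2.minEnclosingCircle(np.float32(Q[:,:2]))
        r+=[*np.round(Q.mean(0),4),*np.round(cc,4),round(rad,4)]
    T,e=tri(t,(u,v),s,(a,b))
    print(n,r[:6],r[6:],"tri",np.round(T,3),round(e,4))
a=cv2.resize(t["color"][195:285,340:515],None,fx=4.5,fy=4.5,interpolation=3);cv2.imwrite("pics/trays.png",a)
a=np.hstack([cv2.resize(t["color"][160:340,130:330],None,fx=3,fy=3,interpolation=3)]);cv2.imwrite("pics/objs.png",a)
E
```

```text
bench z 0.0027066255521431023 0.06679481998079655 0.0035074971162726187
yel [np.float64(0.5798), np.float64(0.3003), np.float64(0.0139), np.float64(0.5798), np.float64(0.3001), 0.0303] [np.float64(0.5818), np.float64(0.2978), np.float64(0.0135), np.float64(0.5811), np.float64(0.297), 0.0329] tri [0.579 0.296 0.017] 0.0007
pink [np.float64(0.4376), np.float64(0.0685), np.float64(0.0136), np.float64(0.4379), np.float64(0.0685), 0.0301] [np.float64(0.439), np.float64(0.066), np.float64(0.0132), np.float64(0.4396), np.float64(0.0665), 0.0327] tri [0.438 0.066 0.012] 0.0009
turq [np.float64(0.3499), np.float64(0.1949), np.float64(0.0138), np.float64(0.3501), np.float64(0.1951), 0.0301] [np.float64(0.4575), np.float64(0.1795), np.float64(0.0566), np.float64(0.4551), np.float64(0.1809), 0.0112] tri [0.351 0.192 0.009] 0.0008
brown [np.float64(0.538), np.float64(0.409), np.float64(0.0141), np.float64(0.5375), np.float64(0.4096), 0.0305] [np.float64(0.5397), np.float64(0.4071), np.float64(0.0136), np.float64(0.5387), np.float64(0.4072), 0.0325] tri [0.538 0.408 0.012] 0.002
red [np.float64(0.
[... 544 characters left out ...]
0.0539), np.float64(0.6723), np.float64(0.1308), 0.0209] [np.float64(0.6743), np.float64(0.1283), np.float64(0.0536), np.float64(0.6736), np.float64(0.1274), 0.0218] tri [0.671 0.129 0.047] 0.001
amber [np.float64(0.4536), np.float64(0.1822), np.float64(0.0571), np.float64(0.4539), np.float64(0.1827), 0.0098] [np.float64(0.4576), np.float64(0.1796), np.float64(0.0566), np.float64(0.4551), np.float64(0.1809), 0.0112] tri [0.452 0.178 0.046] 0.0
white [np.float64(0.5608), np.float64(0.0703), np.float64(0.057), np.float64(0.5616), np.float64(0.0703), 0.0095] [np.float64(0.564), np.float64(0.0677), np.float64(0.0578), np.float64(0.5622), np.float64(0.0675), 0.0106] tri [0.559 0.069 0.048] 0.0013
```

View pics/trays.png

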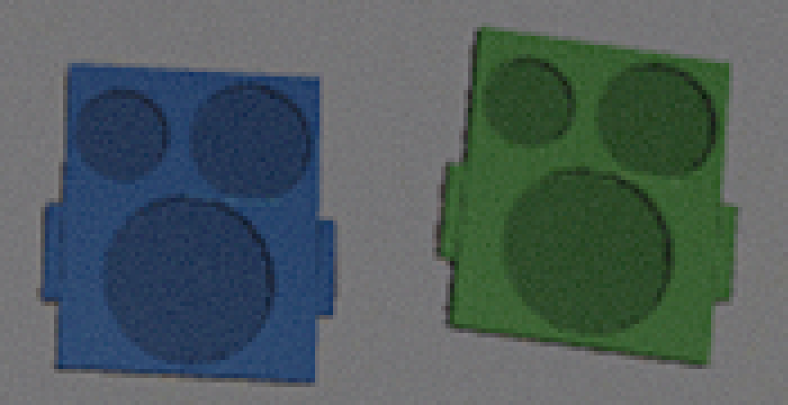

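View pics/objs.png

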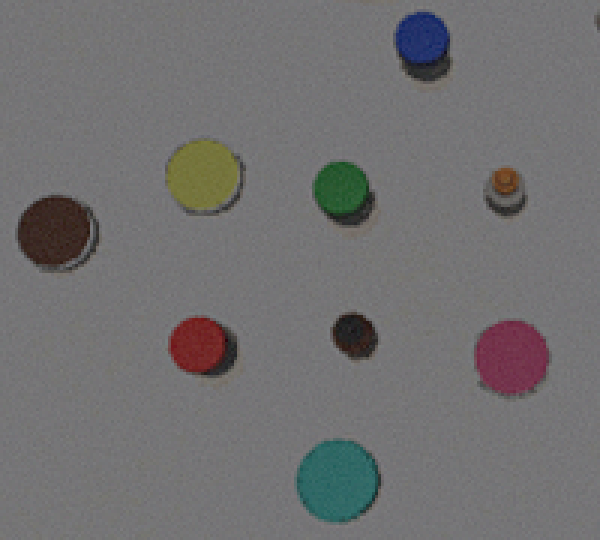

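The tray crop shows the blue tray's large, middle and small recesses at (190,280), (250,140) and (122,135). The green tray's are at (588,250), (657,120) and (530,100). The object crop separates pink (511,357) from the larger turquoise disc (338,480), which is the decoy. It also separates amber with the black cap (353,333) from the white bottle (505,185), and red (198,345), blue (422,40), yellow (204,175) from the spares. The heights check: plates about 14 mm, pots about 54 mm. Next I fit the trays from both views.

```bash
python3 - <<'E'
from h import *
t,s=[pickle.load(open(n+".pkl","rb")) for n in("top","scene")]
L=np.array([[-.030,0],[.042,-.029],[.042,.036]])
box={("t","blue"):(345,205,420,285),("t","green"):(435,197,508,280),("s","blue"):(212,200,302,272),("s","green"):(112,196,212,268)}
for (k,n),(x0,y0,x1,y1) in box.items():
    c=t if k=="t" else s
    im=cv2.resize(c["color"][y0:y1,x0:x1],None,fx=6,fy=6,interpolation=cv2.INTER_CUBIC); im=cv2.GaussianBlur(im,(0,0),4)
    hsv=cv2.cvtColor(im,cv2.COLOR_BGR2HSV); m=hsv[...,1]>100
    v=im[...,0 if n=="blue" else 1]; th=cv2.threshold(v[m].reshape(-1,1),0,255,cv2.THRESH_OTSU)[0]
    er=cv2.erode(m.astype(np.uint8),np.ones((25,25)))
    d=((v<th)&(er>0)).astype(np.uint8)
    d=cv2.morphologyEx(d,cv2.MORPH_OPEN,np.ones((19,19)))
    nn,_,st,ce=cv2.connectedComponentsWithStats(d)
    i=np.argsort(-st[1:,4])[:3]+1
    uv=(ce[i]+.5)/6-.5+[x0,y0]; P=onplane(c,uv,.0065)[:,:2]
    a,b=L-L.mean(0),P-P.mean(0); U,_,Vt=np.linalg.svd(a.T@b); r=Vt.T@np.diag([1,np.linalg.det(Vt.T@U.T)])@U.T
    yaw=np.degrees(np.arctan2(r[1,0],r[0,0])); fit=(L-L.mean(0))@r.T+P.mean(0)
    W=cloud(c)
    ui=np.round(uv).astype(int); z=[np.median(W[q[1]-3:q[1]+4,q[0]-3:q[0]+4,2]) for q in ui]
    mz=np.median(W[y0:y1,x0:x1,2][(cv2.resize(er&(1-d),(x1-x0,y1-y0),interpolation=0)>0)])
    print(k,n,"area",st[i,4],"yaw",round(yaw,1),"fit",np.round(fit,4).tolist(),"res",np.round(np.linalg.norm(fit-P,axis=1),4),"floor z",np.round(z,4),"rim",round(float(mz),4))
E
```

```text
t blue area [40309 19994 12489] yaw -4.2 fit [[0.4869, -0.1166], [0.5565, -0.1509], [0.5613, -0.086]] res [0.0005 0.0002 0.0003] floor z [0.0022 0.0022 0.0015] rim 0.0085
t green area [35525 14629  9317] yaw -9.2 fit [[0.4959, -0.3128], [0.5623, -0.353], [0.5727, -0.2888]] res [0.0008 0.0014 0.0007] floor z [0.0017 0.0019 0.0017] rim 0.0084
s blue area [29245 16760 10274] yaw -4.3 fit [[0.4807, -0.1182], [0.5503, -0.1525], [0.5552, -0.0877]] res [0.0001 0.     0.0002] floor z [0.0013 0.0017 0.0027] rim 0.0087
s green area [28609 16036 10237] yaw -9.5 fit [[0.4919, -0.3185], [0.5581, -0.3591], [0.5689, -0.295]] res [0.0003 0.0006 0.0006] floor z [0.0017 0.0022 0.0017] rim 0.0085
```

>>> apply_moves([
  [[0, 0, 0.11], [0, 0, 0], 0.6],
  [[0, 0, 0.22], [0, 0, 0], 0.6],
  [[0, 0, 0.33], [0, 0, 0], 0.6],
  [[0, 0, 0.44], [0, 0, 0], 0.6],
  [[0, 0, 0.55], [0, 0, 0], 0.6],
  [[0, 0, 0.67], [0, 0, 0], 0.6],
  [[0, 0, 0.79], [0, 0, 0], 0.6],
  [[0, 0, 0.91], [0, 0, 0], 0.6],
  [[0, 0, 1.03], [0, 0, 0], 0.6],
  [[0, 0, 1.15], [0, 0, 0], 0.6],
  [[0, 0, 1.27], [0, 0, 0], 0.6],
  [[0, 0, 1.33], [0, 0, 0], 0.6],
], newtons=25)

```text
time_s: 1.1
ee_pos: [0.1477, 0.6069, 0.2167]
tcp_rot: [-0.001, -0.706, 0.708, -0.0]
contact_force: [-0.0, -0.3, -0.3]
finger_gap: 0.0683
finger_force: 0.0
```

Tray yaws are -4° for blue and -9° for green, and the floors come out at about 2-3 mm, as they should. I now move towards the yellow plate at (0.580, 0.299).

>>> apply_moves([
  [[0, 0, 0], [2.2, -3.1, 0], 0.6],
  [[0, 0, 0], [4.4, -6.2, 0], 0.6],
  [[0, 0, 0], [6.6, -9.3, 0], 0.6],
  [[0, 0, 0], [8.8, -12.4, 0], 0.6],
  [[0, 0, 0], [11.0, -15.5, 0], 0.6],
  [[0, 0, 0], [13.2, -18.6, 0], 0.6],
  [[0, 0, 0], [15.4, -21.7, 0], 0.6],
  [[0, 0, 0], [17.6, -24.8, 0], 0.6],
  [[0, 0, 0], [19.8, -27.9, 0], 0.6],
  [[0, 0, 0], [22.0, -31.0, 0], 0.6],
  [[0, 0, 0], [24.5, -34.6, 0], 0.6],
  [[0, 0, 0], [24.5, -34.6, 0], 0.6],
])

```text
time_s: 2.1
ee_pos: [0.4984, 0.3589, 0.2164]
tcp_rot: [-0.001, -0.706, 0.709, -0.001]
contact_force: [0.2, 0.5, 0.4]
finger_gap: 0.068
finger_force: 0.0
```

>>> apply_moves([
  [[0, 0, 0], [1.6, -2.2, 2.4], 0.6],
  [[0, 0, 0], [3.2, -4.4, 4.8], 0.6],
  [[0, 0, 0], [4.8, -6.6, 7.2], 0.6],
  [[0, 0, 0], [6.1, -8.7, 9.7], 0.6],
  [[0, 0, 0], [6.1, -8.7, 9.7], 0.6],
  [[0, 0, 0], [6.1, -8.7, 9.7], 0.6],
])

```text
time_s: 2.6
ee_pos: [0.581, 0.3005, 0.1176]
tcp_rot: [-0.003, -0.707, 0.707, 0.0]
contact_force: [0.1, 1.1, 0.6]
finger_gap: 0.0682
finger_force: 0.0
```

```bash
python3 - <<'E'
from h import *
st=env.get_state(); p=np.array(st["ee_pos"]); print(np.round(p,4),np.round(st["q"],2))
w=eyes.camera("wrist"); s=eyes.camera("scene"); pickle.dump(w,open("w1.pkl","wb"));pickle.dump(s,open("s1.pkl","wb"))
cv2.imwrite("pics/w1.png",np.vstack([w["color"]])); cv2.imwrite("pics/s1.png",cv2.resize(s["color"][170:320,380:540],None,fx=4,fy=4))
for n,c in(("w",w),("s",s)):
    C=cloud(c).reshape(-1,3); d=C-p
    for sg in(1,-1):
        Q=C[(np.abs(d[:,1])<.014)&(sg*d[:,0]>.030)&(sg*d[:,0]<.055)&(C[:,2]>.04)]
        if len(Q): print(n,sg,len(Q),"z low",np.round(np.percentile(Q[:,2],[0,2,5]),4),"inner x",np.round((Q[:,0].min()if sg>0 else Q[:,0].max())-p[0],4),"y",np.round(Q[:,1].mean()-p[1],4))
E
```

```text
[0.581  0.3005 0.1176] [ 0.72  0.51 -0.04 -0.   -1.02 -0.72]
w 1 11503 z low [0.1395 0.147  0.153 ] inner x 0.03 y -0.0057
w -1 6539 z low [0.1393 0.1452 0.1493] inner x -0.03 y -0.0066
s 1 3005 z low [0.1373 0.155  0.1795] inner x 0.03 y -0.0003
s -1 110 z low [0.139  0.1397 0.1416] inner x -0.0302 y -0.0039
```

View pics/w1.png

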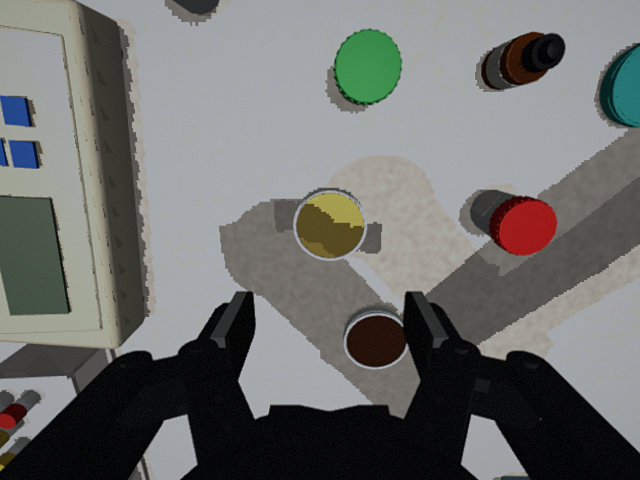

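The wrist view shows the yellow plate at (330,225) between and ahead of the fingertips at (240,300) and (415,300), with the brown plate at (378,340). The tip height looks odd, so I check it in the scene view.

```bash
python3 - <<'E'
from h import *
s=pickle.load(open("s1.pkl","rb")); w=pickle.load(open("w1.pkl","rb")); p=np.array([.581,.3005,.1176])
print("tcp px scene",proj(s,[p,p-[0,0,.019],p-[0,0,.1176]]), "wrist",proj(w,[p,p-[0,0,.019]]), "wristcam",np.round(w["position"],3))
im=cv2.resize(s["color"][80:300,390:600],None,fx=2.7,fy=2.7)
for P,col in((p,(0,0,255)),(p-[0,0,.019],(0,255,255))):
    q=(proj(s,[P])[0]-[390,80])*2.7; cv2.circle(im,tuple(int(a) for a in q),4,col,-1)
cv2.imwrite("pics/s1c.png",im)
C=cloud(s); m=(np.linalg.norm(C[...,:2]-p[:2],axis=2)<.07)&(C[...,2]>.05)
ii=np.argwhere(m); print("scene lowest pts",[ (tuple(i[::-1]),np.round(C[tuple(i)],3).tolist()) for i in ii[np.argsort(C[m][:,2])[:6]]])
C=cloud(w); 
for px in((245,296),(410,296),(330,225),(378,340),(500,440)): print(px,np.round(C[px[1],px[0]],4))
E
```

```text
tcp px scene [[469.98642348 235.14046092]
 [468.09415027 242.44436831]
 [458.9836553  277.68661738]] wrist [[325.38721906 288.30377364]
 [325.55027382 273.23954208]] wristcam [0.58  0.22  0.276]
scene lowest pts [((np.int64(474), np.int64(242)), [0.619, 0.301, 0.137]), ((np.int64(480), np.int64(242)), [0.62, 0.312, 0.139]), ((np.int64(469), np.int64(214)), [0.546, 0.297, 0.139]), ((np.int64(479), np.int64(242)), [0.621, 0.31, 0.139]), ((np.int64(471), np.int64(214)), [0.546, 0.301, 0.139]), ((np.int64(470), np.int64(214)), [0.547, 0.299, 0.139])]
(245, 296) [0.6149 0.2884 0.1484]
(410, 296) [0.5449 0.2885 0.1485]
(330, 225) [0.5778 0.2953 0.0162]
(378, 340) [0.5339 0.4042 0.0157]
(500, 440) [0.3957 0.5384 0.0016]
```

View pics/s1c.png

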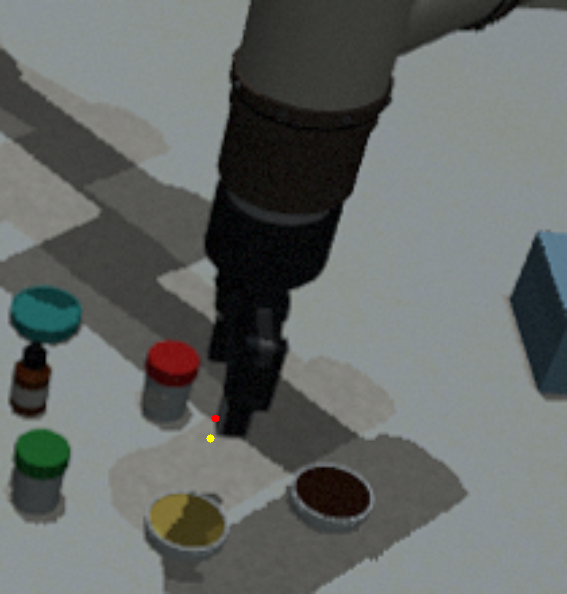

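```bash
python3 - <<'E'
from h import *
s=pickle.load(open("s1.pkl","rb")); w=pickle.load(open("w1.pkl","rb")); t=pickle.load(open("top.pkl","rb"))
for a in((235,292),(245,292),(252,292)):
    print("tip",*tri(s,(475,241),w,a))
for n,u,v in(("yel",(198,218),(330,225)),("brown",(148,237),(376,341)),("green",(244,224),(368,66)),("red",(197,275),(525,225))):
    print(n,*tri(t,u,w,v))
print(w["dist"],w["vertical_fov"],np.round(quat(w["rotation"]),3))
E
```

```text
tip [0.62166484 0.29743796 0.13896163] 0.010803231161362455
tip [0.61797147 0.29872026 0.13567875] 0.010018838822031355
tip [0.61528354 0.29965176 0.13329286] 0.009448469450403863
yel [0.57795852 0.29435015 0.02245289] 0.001689205575680104
brown [0.53655403 0.40605174 0.01643588] 0.0027269262653647278
green [0.55504571 0.18634525 0.05455344] 0.0019498307900688505
red [0.44421881 0.28472418 0.05496017] 0.0010708488250107684
[0.01319784 0.         0.         0.         0.        ] 71.42038042515729 [[-1.     0.    -0.005]
 [-0.001  0.952  0.307]
 [ 0.005  0.307 -0.952]]
```

>>> apply_moves([
  [[0, 0, 0], [0.3, 0.2, 2.0], 0.6],
  [[0, 0, 0], [0.3, 0.2, 4.0], 0.6],
  [[0, 0, 0], [0.3, 0.2, 6.0], 0.6],
  [[0, 0, 0], [0.3, 0.2, 6.0], 0.6],
  [[0, 0, 0], [0.3, 0.2, 6.0], 0.6],
])

```text
time_s: 3.12
ee_pos: [0.579, 0.3001, 0.0612]
tcp_rot: [-0.0, 0.708, -0.706, 0.0]
contact_force: [0.8, -0.1, 0.5]
finger_gap: 0.0686
finger_force: 0.0
```

```bash
cat >> h.py <<'E'
def tips(c,p,lo):
    C=cloud(c); m=(np.linalg.norm(C[...,:2]-p[:2],axis=2)<.065)&(C[...,2]>lo)&(C[...,2]<.25)&(C[...,:2].shape[0]>0)
    for sg in(1,-1):
        Q=C[m&(sg*(C[...,0]-p[0])>.03)]
        if len(Q): Q=Q[np.argsort(Q[:,2])[:12]]; print("side",sg,np.round(Q.mean(0),4),np.round(Q[:,2].min(),4))
E
python3 - <<'E'
from h import *
st=env.get_state(); p=np.array(st["ee_pos"]); print(np.round(p,4))
w=eyes.camera("wrist"); s=eyes.camera("scene"); pickle.dump(w,open("w2.pkl","wb"));pickle.dump(s,open("s2.pkl","wb"))
tips(s,p,.03); tips(w,p,.03)
cv2.imwrite("pics/w2.png",np.hstack([cv2.resize(w["color"][120:440,160:500],None,fx=1.2,fy=1.2),cv2.resize(s["color"][190:302,410:540],None,fx=3,fy=3.43)[:384]]))
E
```

```text
[0.579  0.3001 0.0612]
side 1 [0.6205 0.2981 0.0851] 0.0808
side -1 [0.546  0.293  0.0865] 0.0833
side 1 [0.6115 0.2987 0.0838] 0.0832
side -1 [0.5431 0.2997 0.0836] 0.0826
```

View pics/w2.png

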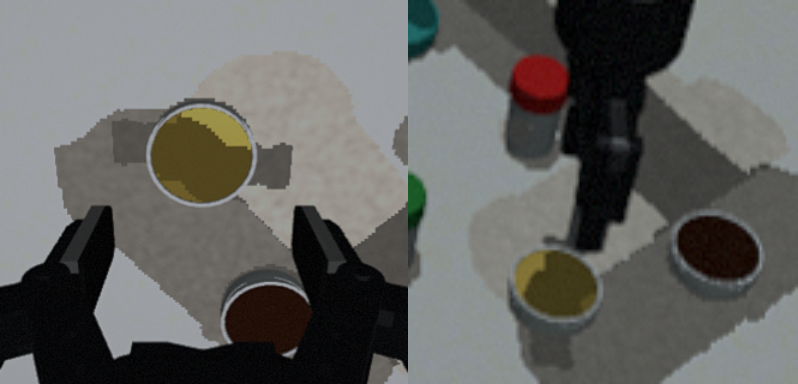

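Both views put the fingertips at about 0.083, which is 21 mm above the reported TCP. I trust the cameras and go down in stages, watching the force.

>>> apply_moves([
  [[0, 0, 0], [0.2, 0, 1.5], 0.6],
  [[0, 0, 0], [0.2, 0, 3.0], 0.6],
  [[0, 0, 0], [0.2, 0, 4.0], 0.6],
  [[0, 0, 0], [0.2, 0, 4.5], 0.6],
  [[0, 0, 0], [0.2, 0, 4.5], 0.6],
  [[0, 0, 0], [0.2, 0, 4.5], 0.6],
])

```text
time_s: 3.72
ee_pos: [0.5799, 0.2975, 0.0161]
tcp_rot: [-0.001, 0.708, -0.706, 0.0]
contact_force: [-0.5, 0.5, 0.1]
finger_gap: 0.0685
finger_force: 0.0
```

```bash
python3 - <<'E'
from h import *
st=env.get_state(); p=np.array(st["ee_pos"]); print(np.round(p,4),np.round(st["contact_force"],2))
w=eyes.camera("wrist"); s=eyes.camera("scene"); pickle.dump(w,open("w3.pkl","wb"))
tips(s,p,.022); tips(w,p,.022)
C=cloud(w); m=(np.linalg.norm(C[...,:2]-[.579,.297],axis=2)<.04)&(C[...,2]>.009)&(C[...,2]<.020); Q=C[m]; print("plate",np.round(Q.mean(0),4),cv2.minEnclosingCircle(np.float32(Q[:,:2])))
cv2.imwrite("pics/w3.png",np.hstack([cv2.resize(w["color"][160:460,160:500],None,fx=1.2,fy=1.2),cv2.resize(s["color"][210:315,410:540],None,fx=3,fy=3.43)[:360]]))
E
```

```text
[0.5799 0.2975 0.0161] [-0.52  0.48  0.07]
side 1 [0.6206 0.2979 0.0385] 0.0349
side -1 [0.545  0.2929 0.0405] 0.0359
side 1 [0.6125 0.2986 0.0387] 0.0379
side -1 [0.544  0.2977 0.0384] 0.0379
plate [0.5782 0.2945 0.0155] ((0.5782861709594727, 0.29613712430000305), 0.030561743304133415)
```

View pics/w3.png

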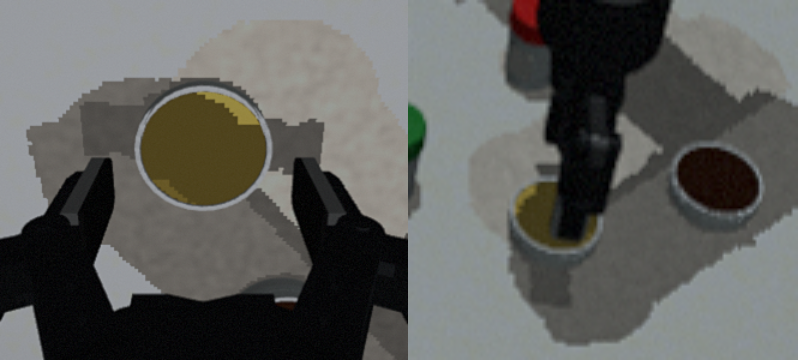

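Tips are at 0.038, the plate is centred between them, and there is no contact force. I go down the last 26.5 mm, which leaves the tips about 10 mm up for the tray rim, then close and lift.

>>> apply_moves([
  [[0, 0, 0], [0.1, 0.15, 1.2], 0.6],
  [[0, 0, 0], [0.1, 0.15, 2.2], 0.6],
  [[0, 0, 0], [0.1, 0.15, 2.65], 0.6],
  [[0, 0, 0], [0.1, 0.15, 2.65], 0.6],
  [[0, 0, 0], [0.1, 0.15, 2.65], 0.2],
  [[0, 0, 0], [0.1, 0.15, 2.65], 0.2],
  [[0, 0, 0], [0.1, 0.15, 2.65], 0.2],
  [[0, 0, 0], [0.1, 0.15, 2.65], 0.2],
  [[0, 0, 0], [0.1, 0.15, 2.65], 0.2],
  [[0, 0, 0], [0.1, 0.15, 2.65], 0.2],
], newtons=25)

```text
time_s: 4.65
ee_pos: [0.578, 0.2962, -0.011]
tcp_rot: [-0.0, 0.708, -0.706, 0.0]
contact_force: [-0.5, 0.6, -0.6]
finger_gap: 0.0588
finger_force: 26.9
```

```bash
python3 - <<'E'
from h import *
st=env.get_state(); p=np.array(st["ee_pos"]); print(np.round(p,4),np.round(st["contact_force"],2),st["finger_gap"],st["finger_force"])
w=eyes.camera("wrist")
cv2.imwrite("pics/w4.png",cv2.resize(w["color"][180:440,160:500],None,fx=2,fy=2))
tips(w,p,.004)
E
```

```text
[ 0.578   0.2962 -0.011 ] [-0.5   0.57 -0.57] 0.0587758651931351 26.850331127643585
side 1 [0.6102 0.2845 0.0128] 0.0117
side -1 [0.5465 0.2868 0.0112] 0.0097
```

View pics/w4.png

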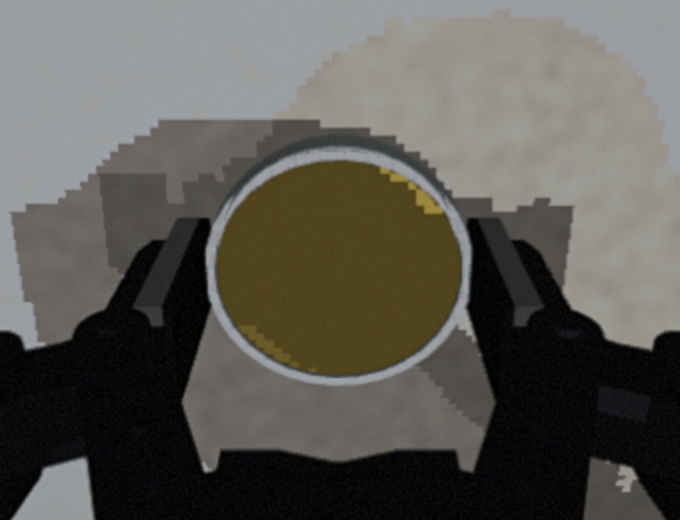

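Gripped: the gap is 59 mm at 27 N, and the picture shows the plate centred between the pads at about (340,265). I lift it and carry it to the blue tray.

>>> apply_moves([
  [[0, 0, 0], [0, 0, -3], 0.2],
  [[0, 0, 0], [0, 0, -6], 0.2],
  [[0, 0, 0], [0, 0, -9], 0.2],
  [[0, 0, 0], [1.5, 0.5, -12], 0.2],
  [[0, 0, 0], [5, 1.5, -12], 0.2],
  [[0, 0, 0], [8.5, 2.5, -12], 0.2],
  [[0, 0, 0], [12, 3.5, -12], 0.2],
  [[0, 0, 0], [15.5, 4.5, -12], 0.2],
  [[0, 0, 0], [19, 5.5, -12], 0.2],
  [[0, 0, 0], [22.5, 6.5, -12], 0.2],
  [[0, 0, 0], [24, 7, -12], 0.2],
  [[0, 0, 0], [24, 7, -12], 0.2],
])

```text
time_s: 5.7
ee_pos: [0.5067, 0.0532, 0.109]
tcp_rot: [-0.0, -0.706, 0.708, 0.0]
contact_force: [1.0, -0.0, 0.0]
finger_gap: 0.0588
finger_force: 27.2
```

>>> apply_moves([
  [[0, 0, 0], [3, 0.5, 0], 0.2],
  [[0, 0, 0], [6.5, 1, 0], 0.2],
  [[0, 0, 0], [10, 1.5, 0], 0.2],
  [[0, 0, 0], [13.5, 2, 0], 0.2],
  [[0, 0, 0], [16, 2.2, 0], 0.2],
  [[0, 0, 0], [17.3, 2.2, 0], 0.2],
  [[0, 0, 0], [17.3, 2.2, 0], 0.2],
  [[0, 0, 0], [17.3, 2.2, 0], 0.2],
])

```text
time_s: 6.37
ee_pos: [0.4875, -0.1169, 0.1089]
tcp_rot: [-0.0, 0.708, -0.707, 0.0]
contact_force: [0.6, -0.8, -0.1]
finger_gap: 0.0584
finger_force: 27.2
```

```bash
cat >> h.py <<'E'
def recess(c,prior,names=("large","mid","small")):
    "recess centres from the point cloud: tray points, floor vs rim heights"
    C=cloud(c).reshape(-1,3); out=[]
    for q,r in zip(prior,(.042,.030,.023)):
        d=np.linalg.norm(C[:,:2]-q,axis=1); Q=C[(d<r+.008)&(C[:,2]<.02)&(C[:,2]>-.01)]
        f=np.median(Q[:,2][np.linalg.norm(Q[:,:2]-q,axis=1)<r*.6]) if len(Q)>50 else np.nan
        F=Q[Q[:,2]<f+.0035]
        cc,rad=cv2.minEnclosingCircle(np.float32(F[:,:2])) if len(F)>50 else ((np.nan,)*2,np.nan)
        out.append((np.round(cc,4).tolist(),round(rad,4),round(float(f),4),len(Q)))
    return out
BL=[[.4869,-.1166],[.5565,-.1509],[.5613,-.086]]; GR=[[.4959,-.3128],[.5623,-.353],[.5727,-.2888]]
E
python3 - <<'E'
from h import *
st=env.get_state(); p=np.array(st["ee_pos"]); print(np.round(p,4),st["finger_gap"],st["finger_force"])
w=eyes.camera("wrist"); pickle.dump(w,open("w5.pkl","wb")); 
print(recess(w,BL)); print(recess(w,GR)); t=pickle.load(open("top.pkl","rb")); print("top",recess(t,BL),recess(t,GR))
im=w["color"].copy()
for L,r in((BL,(.042,.03,.023)),(GR,(.042,.03,.023))):
    for q,rr in zip(L,r):
        a=np.linspace(0,6.28,40); cv2.polylines(im,[np.int32(proj(w,np.c_[q[0]+rr*np.cos(a),q[1]+rr*np.sin(a),0*a+.01]))],True,(0,0,255),1)
cv2.imwrite("pics/w5.png",im)
E
```

```text
[ 0.4875 -0.1169  0.1089] 0.05842449662362954 27.201410830020905
[([0.4883, -0.1188], 0.0481, 0.0044, 8918), ([0.559, -0.1534], 0.0362, 0.0044, 7387), ([0.5584, -0.0818], 0.0275, 0.0044, 3731)]
[([nan, nan], nan, nan, 1581), ([nan, nan], nan, nan, 0), ([0.5761, -0.2679], 0.0227, 0.0041, 2062)]
top [([0.4865, -0.1172], 0.0497, 0.0019, 1528), ([0.5565, -0.151], 0.038, 0.0018, 830), ([0.5622, -0.0838], 0.0288, 0.002, 568)] [([0.4949, -0.313], 0.049, 0.0017, 1534), ([0.562, -0.3526], 0.0373, 0.0019, 849), ([0.5713, -0.2876], 0.0299, 0.0017, 574)]
  return _methods._mean(a, axis=axis, dtype=dtype,
  ret = ret.dtype.type(ret / rcount)
```

View pics/w5.png

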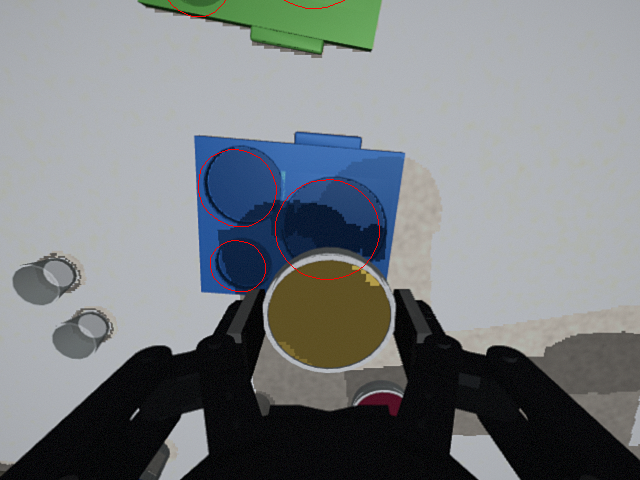

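In the wrist view the plate hangs level at (330,312). The blue large recess is centred near (332,224), the middle at (243,186) and the small at (241,266), which puts them about 2 mm lower in x than the top-view fit. I correct for that and go down, slowly at the end.

>>> apply_moves([
  [[0, 0, 0], [0, 0.3, 2.5], 0.2],
  [[0, 0, 0], [0, 0.3, 5.5], 0.2],
  [[0, 0, 0], [0, 0.3, 8.5], 0.2],
  [[0, 0, 0], [0, 0.3, 10.5], 0.2],
  [[0, 0, 0], [0, 0.3, 11.1], 0.2],
  [[0, 0, 0], [0, 0.3, 11.3], 0.2],
  [[0, 0, 0], [0, 0.3, 11.4], 0.2],
  [[0, 0, 0], [0, 0.3, 11.5], 0.2],
  [[0, 0, 0], [0, 0.3, 11.6], 0.2],
  [[0, 0, 0], [0, 0.3, 11.6], 0.2],
])

```text
time_s: 7.25
ee_pos: [0.4845, -0.1169, -0.0062]
tcp_rot: [-0.001, 0.708, -0.706, 0.001]
contact_force: [-0.1, -0.0, -0.0]
finger_gap: 0.0584
finger_force: 27.2
```

>>> apply_moves([
  [[0, 0, 0], [0, 0, 0.05], 0.2],
  [[0, 0, 0], [0, 0, 0.1], 0.2],
  [[0, 0, 0], [0, 0, 0.13], 0.2],
  [[0, 0, 0], [0, 0, 0.16], 0.2],
  [[0, 0, 0], [0, 0, 0.16], 0.2],
])

```text
time_s: 7.67
ee_pos: [0.4839, -0.1171, -0.0082]
tcp_rot: [-0.0, 0.708, -0.706, 0.0]
contact_force: [-1.5, 0.5, 5.4]
finger_gap: 0.0588
finger_force: 27.6
```

The contact force is 5 N, so the plate is on the floor. I release and lift.

>>> apply_moves([
  [[0, 0, 0], [0, 0, 0], 0.5],
  [[0, 0, 0], [0, 0, 0], 0.65],
  [[0, 0, 0], [0, 0, 0], 0.65],
  [[0, 0, 0], [0, 0, 0], 0.65],
  [[0, 0, 0], [0, 0, -1], 0.65],
  [[0, 0, 0], [0, 0, -4], 0.65],
  [[0, 0, 0], [0, 0, -8], 0.65],
  [[0, 0, 0], [0, 0, -12], 0.65],
  [[0, 0, 0], [0, 0, -15], 0.65],
  [[0, 0, 0], [0, 0, -15], 0.65],
])

```text
time_s: 8.5
ee_pos: [0.4882, -0.1173, 0.148]
tcp_rot: [-0.005, 0.708, -0.706, 0.005]
contact_force: [-0.2, 0.3, -0.4]
finger_gap: 0.0703
finger_force: 0.0
```

```bash
python3 - <<'E'
from h import *
st=env.get_state(); p=np.array(st["ee_pos"]); print(np.round(p,4),st["finger_gap"],st["finger_force"])
w=eyes.camera("wrist");t=eyes.camera("top"); pickle.dump(w,open("w6.pkl","wb")); pickle.dump(t,open("t6.pkl","wb"))
for c in(w,t):
    C=cloud(c); m=(np.linalg.norm(C[...,:2]-[.485,-.118],axis=2)<.045)&(C[...,2]>.0145)&(C[...,2]<.03); Q=C[m]; print("plate",len(Q),np.round(Q.mean(0),4),Q[:,2].std() if len(Q) else 0)
E
```

```text
[ 0.4882 -0.1173  0.148 ] 0.07028291476586467 0.0
plate 3424 [ 0.4823 -0.1175  0.0186] 0.0007833034039566356
plate 399 [ 0.4849 -0.1099  0.0166] 0.0014374266712170395
```

The plate sits flat at (0.482, -0.1175) with its top at 18.6 mm, so it is seated. Blue pot next.

>>> apply_moves([
  [[0, 0, 0], [-1.5, -1, 0], 0.4],
  [[0, 0, 0], [-4.5, -3.5, 0], 0.4],
  [[0, 0, 0], [-7.5, -6, 0], 0.4],
  [[0, 0, 0], [-10.5, -8.5, 0], 0.4],
  [[0, 0, 0], [-13.5, -11, 0], 0.4],
  [[0, 0, 0], [-16.5, -13.5, 0], 0.4],
  [[0, 0, 0], [-19.5, -16, 0], 0.4],
  [[0, 0, 0], [-22.5, -17.6, 0], 0.4],
  [[0, 0, 0], [-24.5, -18.6, 0.5], 0.4],
  [[0, 0, 0], [-24.5, -18.6, 1], 0.4],
  [[0, 0, 0], [-24.5, -18.6, 1], 0.4],
  [[0, 0, 0], [-24.5, -18.6, 1], 0.4],
])

```text
time_s: 9.6
ee_pos: [0.6678, 0.1276, 0.1287]
tcp_rot: [0.002, 0.708, -0.706, -0.001]
contact_force: [-0.7, 0.3, 0.4]
finger_gap: 0.0597
finger_force: 0.0
```

```bash
cat >> h.py <<'E'
def obj(c,q,r,z0,z1):
    C=cloud(c); m=(np.linalg.norm(C[...,:2]-q,axis=2)<r)&(C[...,2]>z0)&(C[...,2]<z1); Q=C[m]
    if len(Q)<10: return len(Q)
    cc,rad=cv2.minEnclosingCircle(np.float32(Q[:,:2])); return len(Q),np.round(Q.mean(0),4).tolist(),np.round(cc,4).tolist(),round(rad,4),round(float(Q[:,2].std()),4)
E
python3 - <<'E'
from h import *
st=env.get_state(); p=np.array(st["ee_pos"]); print(np.round(p,4),st["finger_gap"])
w=eyes.camera("wrist"); print(obj(w,[.671,.128],.035,.05,.06)); tips(w,p,.1); print(obj(w,[.671,.128],.06,.1,.162))
E
```

```text
[0.6678 0.1276 0.1287] 0.0596898337363281
(2299, [0.6702, 0.1261, 0.056], [0.6704, 0.1275], 0.0208, 0.0011)
side 1 [0.7001 0.1161 0.1523] 0.1513
side -1 [0.6363 0.1241 0.1492] 0.1484
(1048, [0.6669, 0.1221, 0.1568], [0.6663, 0.12], 0.0435, 0.0035)
```

>>> apply_moves([
  [[0, 0, 0], [0, -0.25, 2], 0.4],
  [[0, 0, 0], [0, -0.25, 5], 0.4],
  [[0, 0, 0], [0, -0.25, 8], 0.4],
  [[0, 0, 0], [0, -0.25, 10.5], 0.4],
  [[0, 0, 0], [0, -0.25, 12], 0.4],
  [[0, 0, 0], [0, -0.25, 12], 0.4],
  [[0, 0, 0], [0, -0.25, 12], -0.2],
  [[0, 0, 0], [0, -0.25, 12], -0.2],
  [[0, 0, 0], [0, -0.25, 12], -0.2],
  [[0, 0, 0], [0, -0.25, 12], -0.2],
  [[0, 0, 0], [0, -0.25, 12], -0.2],
  [[0, 0, 0], [0, -0.25, 12], -0.2],
])

```text
time_s: 10.65
ee_pos: [0.6725, 0.1285, 0.0128]
tcp_rot: [-0.001, 0.708, -0.706, 0.001]
contact_force: [-0.6, -0.4, 3.9]
finger_gap: 0.0391
finger_force: 25.5
```

Gripped, 39 mm gap at 25 N. I lift and carry it to the blue middle recess.

>>> apply_moves([
  [[0, 0, 0], [0, 0, -2.5], -0.2],
  [[0, 0, 0], [0, 0, -6], -0.2],
  [[0, 0, 0], [0, 0, -9.5], -0.2],
  [[0, 0, 0], [2, 1, -10.5], -0.2],
  [[0, 0, 0], [5.5, 2.4, -10.5], -0.2],
  [[0, 0, 0], [9, 3.8, -10.5], -0.2],
  [[0, 0, 0], [12.5, 5.2, -10.5], -0.2],
  [[0, 0, 0], [16, 6.6, -10.5], -0.2],
  [[0, 0, 0], [19.5, 8, -10.5], -0.2],
  [[0, 0, 0], [23, 9.4, -10.5], -0.2],
  [[0, 0, 0], [26, 10.8, -10.5], -0.2],
  [[0, 0, 0], [28, 11.7, -10.5], -0.2],
])

```text
time_s: 11.65
ee_pos: [0.5535, -0.1543, 0.1164]
tcp_rot: [-0.0, -0.707, 0.707, 0.0]
contact_force: [0.6, 0.5, 0.1]
finger_gap: 0.0386
finger_force: 25.5
```

>>> apply_moves([
  [[0, 0, 0], [0, 0, 0], -0.2],
  [[0, 0, 0], [0, 0, 0], -0.2],
  [[0, 0, 0], [0, 0, 0], -0.2],
])

```text
time_s: 11.9
ee_pos: [0.5557, -0.1517, 0.1164]
tcp_rot: [-0.0, 0.708, -0.706, 0.0]
contact_force: [0.3, -0.5, -0.7]
finger_gap: 0.0392
finger_force: 25.4
```

```bash
python3 - <<'E'
from h import *
st=env.get_state(); p=np.array(st["ee_pos"]); print(np.round(p,4),st["finger_gap"],st["finger_force"])
w=eyes.camera("wrist"); s=eyes.camera("scene"); pickle.dump(w,open("w7.pkl","wb")); tips(w,p,.07)
cv2.imwrite("pics/w7.png",np.hstack([cv2.resize(w["color"][90:440,160:500],None,fx=1.2,fy=1.2),cv2.resize(s["color"][120:300,170:340],None,fx=2.2,fy=2.333)]))
E
```

```text
[ 0.5557 -0.1517  0.1164] 0.03917071970570285 25.44901818037033
side 1 [ 0.5863 -0.1595  0.1438] 0.1414
side -1 [ 0.5244 -0.1597  0.1401] 0.1389
```

View pics/w7.png

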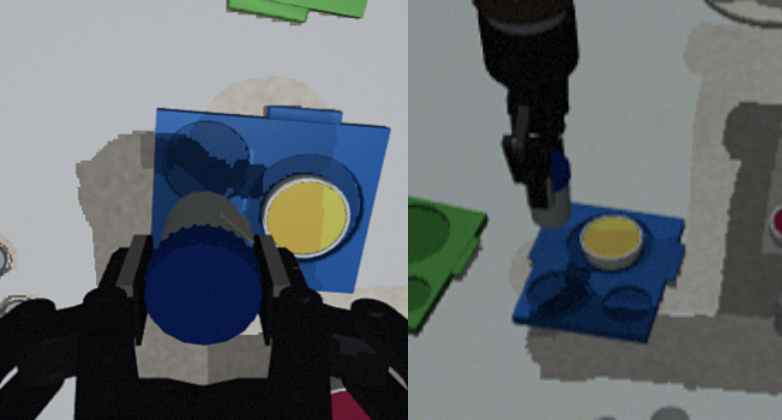

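The picture shows the yellow plate in the large recess, and the blue pot upright between the pads, heading for the middle recess. I lower it.

>>> apply_moves([
  [[0, 0, 0], [0, 0.1, 2.5], -0.2],
  [[0, 0, 0], [0, 0.1, 5.5], -0.2],
  [[0, 0, 0], [0, 0.1, 8], -0.2],
  [[0, 0, 0], [0, 0.1, 9.2], -0.2],
  [[0, 0, 0], [0, 0.1, 9.5], -0.2],
  [[0, 0, 0], [0, 0.1, 9.6], -0.2],
  [[0, 0, 0], [0, 0.1, 9.7], -0.2],
  [[0, 0, 0], [0, 0.1, 9.8], -0.2],
  [[0, 0, 0], [0, 0.1, 9.8], -0.2],
])

```text
time_s: 12.75
ee_pos: [0.5552, -0.1518, 0.0192]
tcp_rot: [-0.001, 0.708, -0.706, 0.001]
contact_force: [0.2, -0.9, -0.5]
finger_gap: 0.0388
finger_force: 25.4
```

>>> apply_moves([
  [[0, 0, 0], [0, 0, 0.06], -0.2],
  [[0, 0, 0], [0, 0, 0.12], -0.2],
  [[0, 0, 0], [0, 0, 0.18], -0.2],
  [[0, 0, 0], [0, 0, 0.18], -0.2],
])

```text
time_s: 13.08
ee_pos: [0.5543, -0.152, 0.0165]
tcp_rot: [-0.0, 0.708, -0.706, 0.0]
contact_force: [-0.2, 1.4, -0.1]
finger_gap: 0.0393
finger_force: 25.4
```

>>> apply_moves([
  [[0, 0, 0], [0, 0, 0.05], -0.2],
  [[0, 0, 0], [0, 0, 0.1], -0.2],
  [[0, 0, 0], [0, 0, 0.15], -0.2],
  [[0, 0, 0], [0, 0, 0.15], -0.2],
])

```text
time_s: 13.42
ee_pos: [0.5544, -0.1521, 0.0157]
tcp_rot: [0.0, 0.708, -0.706, 0.0]
contact_force: [-2.0, 1.0, 5.1]
finger_gap: 0.039
finger_force: 25.9
```

On the floor with 5 N. I release, lift, and go to the amber bottle.

>>> apply_moves([
  [[0, 0, 0], [0, 0, 0], 0.1],
  [[0, 0, 0], [0, 0, 0], 0.3],
  [[0, 0, 0], [0, 0, 0], 0.3],
  [[0, 0, 0], [0, 0, 0], 0.3],
  [[0, 0, 0], [0, 0, -1], 0.3],
  [[0, 0, 0], [0, 0, -4], 0.3],
  [[0, 0, 0], [0, 0, -8], 0.3],
  [[0, 0, 0], [0, 0, -12], 0.3],
  [[0, 0, 0], [0, 0, -12.5], 0.3],
  [[0, 0, 0], [0, 0, -12.5], 0.3],
  [[0, 0, 0], [0, 0, -12.5], 0.3],
])

```text
time_s: 14.33
ee_pos: [0.5542, -0.1518, 0.1406]
tcp_rot: [-0.001, 0.708, -0.707, 0.0]
contact_force: [-0.0, -0.3, -0.3]
finger_gap: 0.0555
finger_force: 0.0
```

```bash
python3 - <<'E'
from h import *
st=env.get_state(); p=np.array(st["ee_pos"]); print(np.round(p,4))
w=eyes.camera("wrist"); print("pot",obj(w,[.554,-.152],.035,.052,.065)); print("plate",obj(w,[.4823,-.1175],.045,.0145,.03))
E
```

```text
[ 0.5542 -0.1518  0.1406]
pot (2162, [0.5523, -0.1537, 0.0589], [0.5523, -0.1524], 0.0209, 0.0011)
plate (3237, [0.4826, -0.1182, 0.0186], [0.4824, -0.1169], 0.0303, 0.0008)
```

>>> apply_moves([
  [[0, 0, 0], [-1.5, 0.5, 0], 0.3],
  [[0, 0, 0], [-5, 1.5, 0], 0.3],
  [[0, 0, 0], [-8.5, 2.5, 0], 0.3],
  [[0, 0, 0], [-12, 3.5, 0], 0.3],
  [[0, 0, 0], [-15.5, 4.5, 0], 0.3],
  [[0, 0, 0], [-19, 5.5, 0], 0.3],
  [[0, 0, 0], [-22.5, 6.5, 0], 0.3],
  [[0, 0, 0], [-26, 7.5, 0], 0.3],
  [[0, 0, 0], [-29.5, 8.5, 0], 0.3],
  [[0, 0, 0], [-32, 9.5, 0], 0.3],
  [[0, 0, 0], [-33, 10.2, 0], 0.3],
  [[0, 0, 0], [-33, 10.2, 0], 0.3],
])

```text
time_s: 15.38
ee_pos: [0.4498, 0.1792, 0.1383]
tcp_rot: [0.002, 0.709, -0.705, -0.0]
contact_force: [-0.2, 0.3, -0.3]
finger_gap: 0.0558
finger_force: 0.0
```

>>> apply_moves([
  [[0, 0, 0], [0, 0, 0], 0.1],
  [[0, 0, 0], [0, 0, 0], 0.1],
  [[0, 0, 0], [0, 0, 0], 0.1],
])

```text
time_s: 15.63
ee_pos: [0.4517, 0.1768, 0.1393]
tcp_rot: [0.001, 0.707, -0.707, -0.0]
contact_force: [0.7, -0.5, 0.1]
finger_gap: 0.0473
finger_force: 0.0
```

```bash
python3 - <<'E'
from h import *
st=env.get_state(); p=np.array(st["ee_pos"]); print(np.round(p,4),st["finger_gap"])
w=eyes.camera("wrist"); pickle.dump(w,open("w8.pkl","wb"));print("cap",obj(w,[.452,.179],.03,.056,.075)); print("all",obj(w,[.452,.179],.035,.02,.075)); tips(w,p,.1)
E
```

```text
[0.4517 0.1768 0.1393] 0.047337738438599265
cap (462, [0.4517, 0.1778, 0.0599], [0.4521, 0.1788], 0.0099, 0.0033)
all (1212, [0.4517, 0.1738, 0.0473], [0.4519, 0.1784], 0.0151, 0.0117)
side 1 [0.4838 0.1691 0.1642] 0.1638
side -1 [0.4204 0.1653 0.1625] 0.1609
```

>>> apply_moves([
  [[0, 0, 0], [-0.15, 0, 2], 0.1],
  [[0, 0, 0], [-0.15, 0, 5], 0.1],
  [[0, 0, 0], [-0.15, 0, 8], 0.1],
  [[0, 0, 0], [-0.15, 0, 11], 0.1],
  [[0, 0, 0], [-0.15, 0, 13], 0.1],
  [[0, 0, 0], [-0.15, 0, 13.9], 0.1],
  [[0, 0, 0], [-0.15, 0, 13.9], 0.1],
])

```text
time_s: 16.27
ee_pos: [0.4508, 0.1778, -0.001]
tcp_rot: [0.002, 0.707, -0.707, -0.0]
contact_force: [0.2, -1.0, 0.4]
finger_gap: 0.0472
finger_force: 0.0
```

>>> apply_moves([
  [[0, 0, 0], [0, 0, 0], -0.2],
  [[0, 0, 0], [0, 0, 0], -0.4],
  [[0, 0, 0], [0, 0, 0], -0.4],
  [[0, 0, 0], [0, 0, 0], -0.4],
  [[0, 0, 0], [0, 0, 0], -0.4],
  [[0, 0, 0], [0, 0, 0], -0.4],
])

```text
time_s: 16.77
ee_pos: [0.4522, 0.1798, 0.0019]
tcp_rot: [-0.001, 0.708, -0.706, 0.0]
contact_force: [-0.6, -0.1, 5.6]
finger_gap: 0.0286
finger_force: 25.5
```

Gripped, 28.6 mm at 25 N. I lift and carry it to the blue small recess.

>>> apply_moves([
  [[0, 0, 0], [0, 0, -2.5], -0.4],
  [[0, 0, 0], [0, 0, -6], -0.4],
  [[0, 0, 0], [0, 0, -9.5], -0.4],
  [[0, 0, 0], [2, -0.8, -11.5], -0.4],
  [[0, 0, 0], [5.5, -2.3, -11.5], -0.4],
  [[0, 0, 0], [9, -3.7, -11.5], -0.4],
  [[0, 0, 0], [12.5, -5.1, -11.5], -0.4],
  [[0, 0, 0], [16, -6.5, -11.5], -0.4],
  [[0, 0, 0], [19.5, -7.9, -11.5], -0.4],
  [[0, 0, 0], [23, -9.3, -11.5], -0.4],
  [[0, 0, 0], [26, -10.5, -11.5], -0.4],
  [[0, 0, 0], [26.5, -10.7, -11.5], -0.4],
])

```text
time_s: 17.77
ee_pos: [0.5604, -0.0893, 0.1157]
tcp_rot: [-0.0, -0.706, 0.708, -0.0]
contact_force: [0.5, 0.4, -0.3]
finger_gap: 0.0294
finger_force: 25.1
```

>>> apply_moves([
  [[0, 0, 0], [0, 0, 0], -0.4],
  [[0, 0, 0], [0, 0, 0], -0.4],
  [[0, 0, 0], [0, 0, 0], -0.4],
])

```text
time_s: 18.02
ee_pos: [0.5586, -0.0845, 0.1158]
tcp_rot: [0.0, 0.708, -0.706, -0.0]
contact_force: [-0.3, -0.4, 0.1]
finger_gap: 0.0295
finger_force: 25.1
```

```bash
python3 - <<'E'
from h import *
st=env.get_state(); p=np.array(st["ee_pos"]); print(np.round(p,4),st["finger_gap"],st["finger_force"])
w=eyes.camera("wrist"); pickle.dump(w,open("w9.pkl","wb"))
im=w["color"].copy(); a=np.linspace(0,6.28,40)
for q,r in (((.559,-.087),.023),((.5542,-.152),.03)):
    cv2.polylines(im,[np.int32(proj(w,np.c_[q[0]+r*np.cos(a),q[1]+r*np.sin(a),0*a+.01]))],True,(0,0,255),1)
cv2.imwrite("pics/w9.png",cv2.resize(im[60:440,120:520],None,fx=1.5,fy=1.5))
E
```

```text
[ 0.5586 -0.0845  0.1158] 0.02951574449315794 25.117312967777252
```

View pics/w9.png

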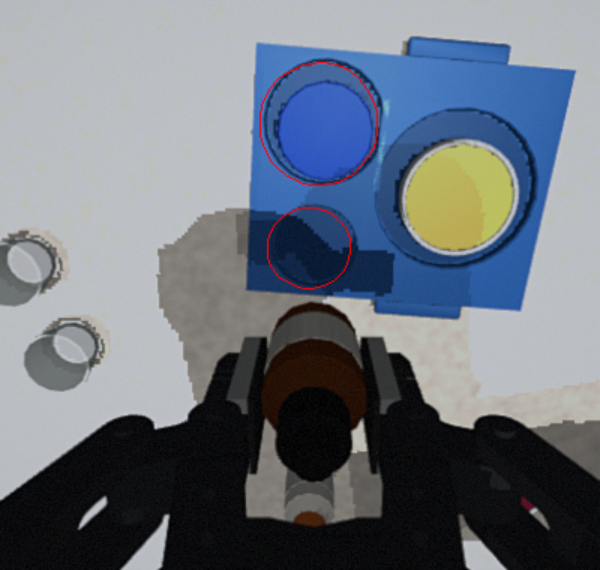

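The amber bottle hangs upright at (313,400), and the blue pot and yellow plate sit in their recesses. The small recess is at (314,246), about 2 mm from my circle, so I correct and lower.

>>> apply_moves([
  [[0, 0, 0], [0.3, 0.1, 0.5], -0.4],
  [[0, 0, 0], [0.3, 0.1, 3], -0.4],
  [[0, 0, 0], [0.3, 0.1, 6], -0.4],
  [[0, 0, 0], [0.3, 0.1, 9], -0.4],
  [[0, 0, 0], [0.3, 0.1, 10.4], -0.4],
  [[0, 0, 0], [0.3, 0.1, 10.6], -0.4],
  [[0, 0, 0], [0.3, 0.1, 10.7], -0.4],
  [[0, 0, 0], [0.3, 0.1, 10.8], -0.4],
  [[0, 0, 0], [0.3, 0.1, 10.8], -0.4],
])

```text
time_s: 18.82
ee_pos: [0.5593, -0.0881, 0.0092]
tcp_rot: [-0.001, 0.708, -0.706, 0.001]
contact_force: [0.1, 0.3, -0.2]
finger_gap: 0.0292
finger_force: 25.1
```

>>> apply_moves([
  [[0, 0, 0], [0, 0, 0.06], -0.4],
  [[0, 0, 0], [0, 0, 0.12], -0.4],
  [[0, 0, 0], [0, 0, 0.18], -0.4],
  [[0, 0, 0], [0, 0, 0.24], -0.4],
  [[0, 0, 0], [0, 0, 0.24], -0.4],
])

```text
time_s: 19.23
ee_pos: [0.5582, -0.0885, 0.0056]
tcp_rot: [-0.0, 0.708, -0.706, 0.0]
contact_force: [-0.5, 0.2, -0.3]
finger_gap: 0.0291
finger_force: 25.1
```

>>> apply_moves([
  [[0, 0, 0], [0, 0, 0.05], -0.4],
  [[0, 0, 0], [0, 0, 0.1], -0.4],
  [[0, 0, 0], [0, 0, 0.14], -0.4],
  [[0, 0, 0], [0, 0, 0.14], -0.4],
])

```text
time_s: 19.57
ee_pos: [0.5583, -0.0885, 0.005]
tcp_rot: [0.0, 0.708, -0.706, 0.0]
contact_force: [-1.9, -0.0, 5.1]
finger_gap: 0.0292
finger_force: 25.7
```

In contact. I release, lift, and go to the pink plate.

>>> apply_moves([
  [[0, 0, 0], [0, 0, 0], -0.1],
  [[0, 0, 0], [0, 0, 0], 0.1],
  [[0, 0, 0], [0, 0, 0], 0.1],
  [[0, 0, 0], [0, 0, 0], 0.1],
  [[0, 0, 0], [0, 0, -1], 0.1],
  [[0, 0, 0], [0, 0, -4], 0.1],
  [[0, 0, 0], [0, 0, -8], 0.1],
  [[0, 0, 0], [0, 0, -12], 0.1],
  [[0, 0, 0], [0, 0, -14], 0.1],
  [[0, 0, 0], [0, 0, -14], 0.1],
  [[0, 0, 0], [0, 0, -14], 0.1],
])

```text
time_s: 20.48
ee_pos: [0.5589, -0.0883, 0.1462]
tcp_rot: [-0.002, 0.708, -0.706, 0.001]
contact_force: [-1.5, -0.5, -1.3]
finger_gap: 0.047
finger_force: 0.0
```

```bash
python3 - <<'E'
from h import *
st=env.get_state(); p=np.array(st["ee_pos"]); print(np.round(p,4))
w=eyes.camera("wrist"); print("cap",obj(w,[.558,-.088],.03,.058,.08)); print("pot",obj(w,[.554,-.152],.035,.052,.065)); print("plate",obj(w,[.4823,-.1175],.045,.0145,.03))
E
```

```text
[ 0.5589 -0.0883  0.1462]
cap (474, [0.5566, -0.0902, 0.0627], [0.5564, -0.0892], 0.0098, 0.0033)
pot (2522, [0.5525, -0.1527, 0.0591], [0.5525, -0.1522], 0.0206, 0.0008)
plate (3826, [0.4826, -0.1176, 0.0187], [0.4821, -0.1169], 0.0304, 0.0008)
```

>>> apply_moves([
  [[0, 0, 0], [-1.5, 1.2, 0], 0.6],
  [[0, 0, 0], [-4, 3.2, 0], 0.6],
  [[0, 0, 0], [-6.5, 5.2, 0], 0.6],
  [[0, 0, 0], [-9, 7.2, 0], 0.6],
  [[0, 0, 0], [-11.5, 9.2, 0], 0.6],
  [[0, 0, 0], [-14, 11.2, 0], 0.6],
  [[0, 0, 0], [-15.4, 12.2, 1], 0.6],
  [[0, 0, 0], [-15.4, 12.2, 2], 0.6],
  [[0, 0, 0], [-15.4, 12.2, 2], 0.6],
  [[0, 0, 0], [-15.4, 12.2, 2], 0.6],
  [[0, 0, 0], [-15.4, 12.2, 2], 0.6],
])

```text
time_s: 21.45
ee_pos: [0.436, 0.065, 0.1238]
tcp_rot: [0.001, 0.708, -0.707, -0.0]
contact_force: [0.8, 0.1, 0.6]
finger_gap: 0.0683
finger_force: 0.0
```

```bash
python3 - <<'E'
from h import *
st=env.get_state(); p=np.array(st["ee_pos"]); print(np.round(p,4),st["finger_gap"])
w=eyes.camera("wrist"); C=cloud(w); m=(np.linalg.norm(C[...,:2]-[.436,.066],axis=2)<.02)&(C[...,2]<.03); print("plate",obj(w,[.436,.066],.045,.0095,.022),"bgr",w["color"][m].mean(0))
tips(w,p,.1)
E
```

```text
[0.436  0.065  0.1238] 0.06834605700875288
plate (3959, [0.4351, 0.0634, 0.0156], [0.4351, 0.0644], 0.0302, 0.0009) bgr [36.34548611 17.57928241 80.2037037 ]
side 1 [0.4686 0.0644 0.146 ] 0.1451
side -1 [0.4001 0.0657 0.1461] 0.1452
```

Bottle, pot and plate are all in place. The plate below is red-pink, 30.2 mm in radius and centred at (0.435, 0.0645). I grasp it.

>>> apply_moves([
  [[0, 0, 0], [0.05, 0.1, 3], 0.6],
  [[0, 0, 0], [0.05, 0.1, 6], 0.6],
  [[0, 0, 0], [0.05, 0.1, 9], 0.6],
  [[0, 0, 0], [0.05, 0.1, 11.5], 0.6],
  [[0, 0, 0], [0.05, 0.1, 13], 0.6],
  [[0, 0, 0], [0.05, 0.1, 13.4], 0.6],
  [[0, 0, 0], [0.05, 0.1, 13.4], 0.6],
  [[0, 0, 0], [0.05, 0.1, 13.4], 0.6],
])

```text
time_s: 22.17
ee_pos: [0.4358, 0.0649, -0.0093]
tcp_rot: [-0.001, 0.708, -0.707, 0.0]
contact_force: [-0.1, -0.1, -1.0]
finger_gap: 0.0685
finger_force: 0.0
```

>>> apply_moves([
  [[0, 0, 0], [0, 0, 0], 0.2],
  [[0, 0, 0], [0, 0, 0], 0.2],
  [[0, 0, 0], [0, 0, 0], 0.2],
  [[0, 0, 0], [0, 0, 0], 0.2],
  [[0, 0, 0], [0, 0, 0], 0.2],
  [[0, 0, 0], [0, 0, 0], 0.2],
])

```text
time_s: 22.67
ee_pos: [0.436, 0.0652, -0.0084]
tcp_rot: [-0.002, 0.708, -0.706, 0.001]
contact_force: [0.4, -2.2, 7.3]
finger_gap: 0.0582
finger_force: 26.7
```

The grip is about 2.5 mm higher than last time. I reopen, go down 2.5 mm and grip again.

>>> apply_moves([
  [[0, 0, 0], [0, 0, 0], 0.6],
  [[0, 0, 0], [0, 0, 0], 0.6],
  [[0, 0, 0], [0, 0, 0.15], 0.6],
  [[0, 0, 0], [0, 0, 0.25], 0.6],
  [[0, 0, 0], [0, 0, 0.25], 0.6],
  [[0, 0, 0], [0, 0, 0.25], 0.2],
  [[0, 0, 0], [0, 0, 0.25], 0.2],
  [[0, 0, 0], [0, 0, 0.25], 0.2],
  [[0, 0, 0], [0, 0, 0.25], 0.2],
  [[0, 0, 0], [0, 0, 0.25], 0.2],
  [[0, 0, 0], [0, 0, 0.25], 0.2],
])

```text
time_s: 23.58
ee_pos: [0.4348, 0.0648, -0.0123]
tcp_rot: [0.0, 0.708, -0.706, -0.0]
contact_force: [-1.2, 0.5, 4.3]
finger_gap: 0.0588
finger_force: 26.5
```

>>> apply_moves([
  [[0, 0, 0], [0, 0, -3], 0.2],
  [[0, 0, 0], [0, 0, -6.5], 0.2],
  [[0, 0, 0], [0, 0, -10], 0.2],
  [[0, 0, 0], [1, 0, -12.5], 0.2],
  [[0, 0, 0], [4.5, -0.5, -12.5], 0.2],
  [[0, 0, 0], [8, -1, -12.5], 0.2],
  [[0, 0, 0], [11.5, -1.5, -12.5], 0.2],
  [[0, 0, 0], [15, -2, -12.5], 0.2],
  [[0, 0, 0], [18.5, -2.5, -12.5], 0.2],
  [[0, 0, 0], [22, -3, -12.5], 0.2],
  [[0, 0, 0], [24, -3.5, -12.5], 0.2],
  [[0, 0, 0], [24, -3.5, -12.5], 0.2],
])

```text
time_s: 24.58
ee_pos: [0.471, -0.1783, 0.112]
tcp_rot: [-0.0, -0.706, 0.708, -0.0]
contact_force: [0.1, -0.4, -0.6]
finger_gap: 0.0586
finger_force: 27.5
```

```bash
python3 - <<'E'
from h import *
st=env.get_state(); p=np.array(st["ee_pos"]); print(np.round(p,4),st["finger_gap"],st["finger_force"])
w=eyes.camera("wrist"); im=w["color"].copy(); a=np.linspace(0,6.28,40)
for q,r in (((.4935,-.3145),.042),((.560,-.3545),.03),((.570,-.2905),.023)):
    cv2.polylines(im,[np.int32(proj(w,np.c_[q[0]+r*np.cos(a),q[1]+r*np.sin(a),0*a+.01]))],True,(0,0,255),1)
    print(q,proj(w,[[*q,.01]]))
cv2.imwrite("pics/w10.png",cv2.resize(im[0:300,100:500],None,fx=2,fy=2))
E
```

```text
[ 0.471  -0.1783  0.112 ] 0.05858069269050761 27.509914934635162
(0.4935, -0.3145) [[293.06175505  40.71722979]]
(0.56, -0.3545) [[187.5430831  -30.43635337]]
(0.57, -0.2905) [[185.97545607  79.12434152]]
```

View pics/w10.png

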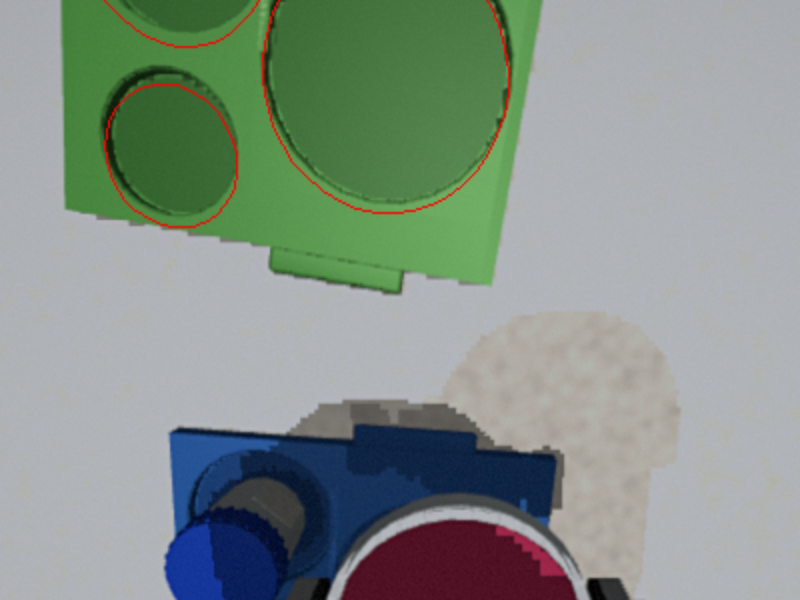

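In the crop the green recess edges sit about 10 px above my circles, so y is about 3.5 mm further out than assumed. The scene view agrees: large recess at (0.4935, -0.318), middle at (0.5605, -0.358).

>>> apply_moves([
  [[0, 0, 0], [3, -0.5, 0], 0.2],
  [[0, 0, 0], [6.5, -1, 0], 0.2],
  [[0, 0, 0], [10, -1.6, 0], 0.2],
  [[0, 0, 0], [13, -2.2, 0], 0.2],
  [[0, 0, 0], [14.3, -2.4, 0], 0.2],
  [[0, 0, 0], [14.3, -2.4, 0], 0.2],
  [[0, 0, 0], [14.3, -2.4, 0], 0.2],
  [[0, 0, 0], [14.3, -2.4, 0], 0.2],
])

```text
time_s: 25.3
ee_pos: [0.4942, -0.3166, 0.1122]
tcp_rot: [0.0, 0.708, -0.706, -0.001]
contact_force: [-0.4, -0.3, -0.8]
finger_gap: 0.0585
finger_force: 27.5
```

>>> apply_moves([
  [[0, 0, 0], [0.1, 0.05, 2.5], 0.2],
  [[0, 0, 0], [0.1, 0.05, 5.5], 0.2],
  [[0, 0, 0], [0.1, 0.05, 8.5], 0.2],
  [[0, 0, 0], [0.1, 0.05, 10.5], 0.2],
  [[0, 0, 0], [0.1, 0.05, 11.4], 0.2],
  [[0, 0, 0], [0.1, 0.05, 11.6], 0.2],
  [[0, 0, 0], [0.1, 0.05, 11.7], 0.2],
  [[0, 0, 0], [0.1, 0.05, 11.8], 0.2],
  [[0, 0, 0], [0.1, 0.05, 11.8], 0.2],
])

```text
time_s: 26.05
ee_pos: [0.4953, -0.3192, -0.0039]
tcp_rot: [-0.001, 0.708, -0.706, 0.001]
contact_force: [-0.9, 0.7, -0.7]
finger_gap: 0.0582
finger_force: 27.5
```

>>> apply_moves([
  [[0, 0, 0], [0, 0, 0.06], 0.2],
  [[0, 0, 0], [0, 0, 0.12], 0.2],
  [[0, 0, 0], [0, 0, 0.18], 0.2],
  [[0, 0, 0], [0, 0, 0.24], 0.2],
  [[0, 0, 0], [0, 0, 0.24], 0.2],
])

```text
time_s: 26.47
ee_pos: [0.4941, -0.3191, -0.0078]
tcp_rot: [-0.0, 0.708, -0.706, -0.0]
contact_force: [-0.1, -0.2, 0.6]
finger_gap: 0.0583
finger_force: 27.5
```

>>> apply_moves([
  [[0, 0, 0], [0, 0, 0.05], 0.2],
  [[0, 0, 0], [0, 0, 0.1], 0.2],
  [[0, 0, 0], [0, 0, 0.14], 0.2],
  [[0, 0, 0], [0, 0, 0.14], 0.2],
])

```text
time_s: 26.8
ee_pos: [0.4942, -0.3191, -0.0092]
tcp_rot: [0.0, 0.708, -0.706, -0.0]
contact_force: [-0.2, 0.1, -0.4]
finger_gap: 0.0586
finger_force: 27.6
```

>>> apply_moves([
  [[0, 0, 0], [0, 0, 0.05], 0.2],
  [[0, 0, 0], [0, 0, 0.1], 0.2],
  [[0, 0, 0], [0, 0, 0.1], 0.2],
])

```text
time_s: 27.05
ee_pos: [0.4942, -0.3191, -0.0093]
tcp_rot: [0.0, 0.708, -0.706, 0.0]
contact_force: [-1.8, 1.9, 6.0]
finger_gap: 0.0583
finger_force: 28.0
```

In contact. I release and head for the red pot.

>>> apply_moves([
  [[0, 0, 0], [0, 0, 0], 0.5],
  [[0, 0, 0], [0, 0, 0], 0.65],
  [[0, 0, 0], [0, 0, 0], 0.65],
  [[0, 0, 0], [0, 0, 0], 0.65],
  [[0, 0, 0], [0, 0, -1], 0.65],
  [[0, 0, 0], [0, 0, -4], 0.65],
  [[0, 0, 0], [0, 0, -8], 0.65],
  [[0, 0, 0], [0, 0, -12], 0.65],
  [[0, 0, 0], [0, 0, -15], 0.65],
  [[0, 0, 0], [0, 0, -15], 0.65],
  [[0, 0, 0], [0, 0, -15], 0.65],
])

```text
time_s: 27.97
ee_pos: [0.4953, -0.3194, 0.1429]
tcp_rot: [-0.001, 0.708, -0.706, 0.003]
contact_force: [-0.9, -0.1, -1.3]
finger_gap: 0.0708
finger_force: 0.0
```

```bash
python3 - <<'E'
from h import *
w=eyes.camera("wrist"); print("plate",obj(w,[.4935,-.318],.045,.0145,.03)); print(np.round(env.get_state()["ee_pos"],4))
E
```

```text
plate (3546, [0.4926, -0.3202, 0.0186], [0.4928, -0.3193], 0.0302, 0.0008)
[ 0.4941 -0.3189  0.1407]
```

>>> apply_moves([
  [[0, 0, 0], [-1.5, 0, 0], 0.4],
  [[0, 0, 0], [-5, 0.5, 0], 0.4],
  [[0, 0, 0], [-8.5, 1, 0], 0.4],
  [[0, 0, 0], [-12, 1.5, 0], 0.4],
  [[0, 0, 0], [-15.5, 2, 0], 0.4],
  [[0, 0, 0], [-19, 2.5, 0], 0.4],
  [[0, 0, 0], [-22.5, 3, 0], 0.4],
  [[0, 0, 0], [-26, 3.5, 0], 0.4],
  [[0, 0, 0], [-29.5, 4, 0], 0.4],
  [[0, 0, 0], [-33, 4.5, 0], 0.4],
  [[0, 0, 0], [-36.5, 5, 0], 0.4],
  [[0, 0, 0], [-38, 5, 0], 0.4],
])

```text
time_s: 29.02
ee_pos: [0.4416, 0.0632, 0.1386]
tcp_rot: [0.001, 0.709, -0.705, -0.001]
contact_force: [1.0, -0.0, -0.2]
finger_gap: 0.0599
finger_force: 0.0
```

>>> apply_moves([
  [[0, 0, 0], [-2.5, 0, 0], 0.4],
  [[0, 0, 0], [-6, 0, 0], 0.4],
  [[0, 0, 0], [-9.5, 0, 0], 0.4],
  [[0, 0, 0], [-13, 0, 0], 0.4],
  [[0, 0, 0], [-16.5, 0, 0], 0.4],
  [[0, 0, 0], [-20, 0, 0], 0.4],
  [[0, 0, 0], [-22.4, 0, 0], 0.4],
  [[0, 0, 0], [-22.4, 0, 1], 0.4],
  [[0, 0, 0], [-22.4, 0, 1], 0.4],
  [[0, 0, 0], [-22.4, 0, 1], 0.4],
  [[0, 0, 0], [-22.4, 0, 1], 0.4],
])

```text
time_s: 29.93
ee_pos: [0.4425, 0.2834, 0.1291]
tcp_rot: [0.001, 0.708, -0.707, 0.0]
contact_force: [0.3, 0.5, 0.1]
finger_gap: 0.0595
finger_force: 0.0
```

```bash
python3 - <<'E'
from h import *
st=env.get_state(); p=np.array(st["ee_pos"]); print(np.round(p,4),st["finger_gap"])
w=eyes.camera("wrist"); C=cloud(w); m=(np.linalg.norm(C[...,:2]-[.4435,.286],axis=2)<.015)&(C[...,2]<.065)&(C[...,2]>.04); print("pot",obj(w,[.4435,.286],.035,.05,.062),"bgr",w["color"][m].mean(0))
E
```

```text
[0.4425 0.2834 0.1291] 0.05954243549732704
pot (2260, [0.4429, 0.2852, 0.0559], [0.443, 0.2866], 0.0208, 0.0011) bgr [ 7.64100486  7.60453809 70.77309562]
```

Red cap confirmed by colour at (0.443, 0.2866). I go down and grip.

>>> apply_moves([
  [[0, 0, 0], [-0.3, -0.05, 2], 0.4],
  [[0, 0, 0], [-0.3, -0.05, 5], 0.4],
  [[0, 0, 0], [-0.3, -0.05, 8], 0.4],
  [[0, 0, 0], [-0.3, -0.05, 10.5], 0.4],
  [[0, 0, 0], [-0.3, -0.05, 12], 0.4],
  [[0, 0, 0], [-0.3, -0.05, 12], 0.4],
  [[0, 0, 0], [-0.3, -0.05, 12], -0.2],
  [[0, 0, 0], [-0.3, -0.05, 12], -0.2],
  [[0, 0, 0], [-0.3, -0.05, 12], -0.2],
  [[0, 0, 0], [-0.3, -0.05, 12], -0.2],
  [[0, 0, 0], [-0.3, -0.05, 12], -0.2],
  [[0, 0, 0], [-0.3, -0.05, 12], -0.2],
])

```text
time_s: 30.98
ee_pos: [0.444, 0.2884, 0.011]
tcp_rot: [-0.001, 0.708, -0.706, 0.0]
contact_force: [0.6, -0.7, 3.5]
finger_gap: 0.039
finger_force: 25.5
```

>>> apply_moves([
  [[0, 0, 0], [0, 0, -3], -0.2],
  [[0, 0, 0], [0, 0, -6.5], -0.2],
  [[0, 0, 0], [0, 0, -10], -0.2],
  [[0, 0, 0], [2, 0, -11], -0.2],
  [[0, 0, 0], [5.5, -0.5, -11], -0.2],
  [[0, 0, 0], [9, -1, -11], -0.2],
  [[0, 0, 0], [12.5, -1.5, -11], -0.2],
  [[0, 0, 0], [16, -2, -11], -0.2],
  [[0, 0, 0], [19.5, -2.5, -11], -0.2],
  [[0, 0, 0], [23, -3, -11], -0.2],
  [[0, 0, 0], [26.5, -3.5, -11], -0.2],
  [[0, 0, 0], [30, -4, -11], -0.2],
])

```text
time_s: 31.98
ee_pos: [0.4838, -0.0137, 0.1201]
tcp_rot: [-0.0, 0.708, -0.706, 0.0]
contact_force: [0.2, 0.7, -0.3]
finger_gap: 0.0391
finger_force: 25.6
```

>>> apply_moves([
  [[0, 0, 0], [3.5, -1, 0], -0.2],
  [[0, 0, 0], [7, -2, 0], -0.2],
  [[0, 0, 0], [10.5, -3, 0], -0.2],
  [[0, 0, 0], [14, -4, 0], -0.2],
  [[0, 0, 0], [17.5, -5, 0], -0.2],
  [[0, 0, 0], [21, -6, 0], -0.2],
  [[0, 0, 0], [24.5, -7, 0], -0.2],
  [[0, 0, 0], [28, -7.7, 0], -0.2],
  [[0, 0, 0], [31.5, -7.7, 0], -0.2],
  [[0, 0, 0], [34.2, -7.7, 0], -0.2],
  [[0, 0, 0], [34.6, -7.7, 0], -0.2],
  [[0, 0, 0], [34.6, -7.7, 0], -0.2],
])

```text
time_s: 32.98
ee_pos: [0.561, -0.3595, 0.119]
tcp_rot: [-0.0, -0.707, 0.708, 0.0]
contact_force: [0.7, 0.4, -0.3]
finger_gap: 0.039
finger_force: 25.6
```

>>> apply_moves([
  [[0, 0, 0], [0, 0, 0], -0.2],
  [[0, 0, 0], [0, 0, 0], -0.2],
  [[0, 0, 0], [0, 0, 0], -0.2],
])

```text
time_s: 33.23
ee_pos: [0.5619, -0.3566, 0.1201]
tcp_rot: [-0.0, 0.708, -0.706, 0.0]
contact_force: [-0.2, 0.2, 0.3]
finger_gap: 0.0388
finger_force: 25.6
```

```bash
python3 - <<'E'
from h import *
for i in range(1): st=env.get_state(); print(np.round(st["ee_pos"],4),st["finger_gap"])
w=eyes.camera("wrist"); im=w["color"].copy(); a=np.linspace(0,6.28,40)
for q,r in (((.4935,-.318),.042),((.5605,-.358),.03),((.570,-.294),.023)):
    cv2.polylines(im,[np.int32(proj(w,np.c_[q[0]+r*np.cos(a),q[1]+r*np.sin(a),0*a+.01]))],True,(0,0,255),1)
cv2.imwrite("pics/w11.png",cv2.resize(im[60:440,120:520],None,fx=1.5,fy=1.5))
E
```

```text
[ 0.5619 -0.3566  0.1201] 0.03875439930357313
```

View pics/w11.png

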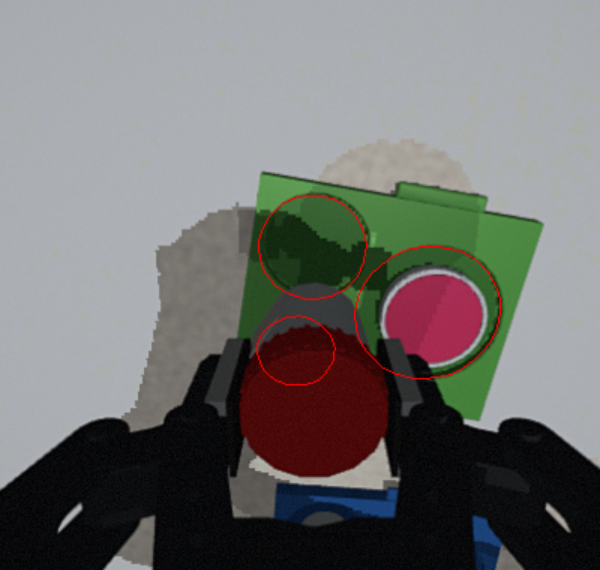

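The fitted circles lie on the green recesses, the pink plate sits in the large one, and the red pot is upright. I lower it.

>>> apply_moves([
  [[0, 0, 0], [0.15, 0.1, 2.5], -0.2],
  [[0, 0, 0], [0.15, 0.1, 5.5], -0.2],
  [[0, 0, 0], [0.15, 0.1, 8.5], -0.2],
  [[0, 0, 0], [0.15, 0.1, 9.7], -0.2],
  [[0, 0, 0], [0.15, 0.1, 9.9], -0.2],
  [[0, 0, 0], [0.15, 0.1, 10], -0.2],
  [[0, 0, 0], [0.15, 0.1, 10.1], -0.2],
  [[0, 0, 0], [0.15, 0.1, 10.2], -0.2],
  [[0, 0, 0], [0.15, 0.1, 10.2], -0.2],
])

```text
time_s: 34.03
ee_pos: [0.5617, -0.3597, 0.0195]
tcp_rot: [-0.001, 0.708, -0.706, 0.001]
contact_force: [0.4, 0.7, -0.2]
finger_gap: 0.0395
finger_force: 25.5
```

>>> apply_moves([
  [[0, 0, 0], [0, 0, 0.06], -0.2],
  [[0, 0, 0], [0, 0, 0.12], -0.2],
  [[0, 0, 0], [0, 0, 0.18], -0.2],
  [[0, 0, 0], [0, 0, 0.24], -0.2],
  [[0, 0, 0], [0, 0, 0.24], -0.2],
])

```text
time_s: 34.45
ee_pos: [0.5606, -0.3594, 0.0153]
tcp_rot: [0.0, 0.708, -0.706, -0.0]
contact_force: [-0.2, -0.5, -0.7]
finger_gap: 0.0388
finger_force: 25.5
```

>>> apply_moves([
  [[0, 0, 0], [0, 0, 0.05], -0.2],
  [[0, 0, 0], [0, 0, 0.1], -0.2],
  [[0, 0, 0], [0, 0, 0.15], -0.2],
  [[0, 0, 0], [0, 0, 0.15], -0.2],
])

```text
time_s: 34.78
ee_pos: [0.5608, -0.3595, 0.0141]
tcp_rot: [0.0, 0.708, -0.706, 0.0]
contact_force: [-1.0, 0.2, 1.1]
finger_gap: 0.0396
finger_force: 25.7
```

>>> apply_moves([
  [[0, 0, 0], [0, 0, 0.04], -0.2],
  [[0, 0, 0], [0, 0, 0.07], -0.2],
  [[0, 0, 0], [0, 0, 0.07], -0.2],
])

```text
time_s: 35.03
ee_pos: [0.5608, -0.3596, 0.014]
tcp_rot: [0.0, 0.708, -0.706, 0.0]
contact_force: [-0.3, 1.2, 4.7]
finger_gap: 0.0394
finger_force: 26.0
```

In contact. I release and lift, then pull back towards the base so the top camera has a clear view.

>>> apply_moves([
  [[0, 0, 0], [0, 0, 0], 0.1],
  [[0, 0, 0], [0, 0, 0], 0.3],
  [[0, 0, 0], [0, 0, 0], 0.3],
  [[0, 0, 0], [0, 0, 0], 0.3],
  [[0, 0, 0], [0, 0, -1], 0.3],
  [[0, 0, 0], [0, 0, -4], 0.3],
  [[0, 0, 0], [0, 0, -8], 0.3],
  [[0, 0, 0], [0, 0, -12], 0.3],
  [[0, 0, 0], [0, 0, -14], 0.3],
  [[0, 0, 0], [0, 0, -14], 0.3],
  [[0, 0, 0], [0, 0, -14], 0.3],
])

```text
time_s: 35.95
ee_pos: [0.5616, -0.3596, 0.1559]
tcp_rot: [-0.001, 0.708, -0.706, 0.002]
contact_force: [-0.6, -0.6, -1.1]
finger_gap: 0.0555
finger_force: 0.0
```

```bash
python3 - <<'E'
from h import *
w=eyes.camera("wrist"); print("pot",obj(w,[.5605,-.3595],.035,.052,.065)); print("plate",obj(w,[.4935,-.318],.045,.0145,.03))
E
```

```text
pot (1949, [0.5594, -0.3621, 0.0589], [0.5597, -0.3607], 0.0208, 0.0012)
plate (2949, [0.4929, -0.3207, 0.0186], [0.4924, -0.3197], 0.0304, 0.0008)
```

>>> apply_moves([
  [[0, 0, 0], [3, 1, -1], 0.3],
  [[0, 0, 0], [6, 3, -1], 0.3],
  [[0, 0, 0], [8, 6, -1], 0.3],
  [[0, 0, 0], [9, 9, -1], 0.3],
  [[0, 0, 0], [10, 12, -1], 0.3],
  [[0, 0, 0], [10, 15, -1], 0.3],
  [[0, 0, 0], [10, 17, -1], 0.3],
  [[0, 0, 0], [10, 17, -1], 0.3],
  [[0, 0, 0], [10, 17, -1], 0.3],
])

```text
time_s: 36.75
ee_pos: [0.3894, -0.4595, 0.1621]
tcp_rot: [0.0, 0.707, -0.707, -0.001]
contact_force: [0.3, -0.1, 0.9]
finger_gap: 0.0551
finger_force: 0.0
```

```bash
python3 - <<'E'
from h import *
t=eyes.camera("top"); s=eyes.camera("scene"); t0=pickle.load(open("top.pkl","rb"))
cv2.imwrite("pics/end.png",np.hstack([cv2.resize(t["color"][150:350,130:530],None,fx=1,fy=1),cv2.resize(s["color"][170:370,110:510],None,fx=1,fy=1)]))
for n,q,z in(("brown",[.538,.409],.008),("green",[.5577,.190],.045),("white",[.5608,.0703],.05),("turq",[.35,.195],.008)):
    print(n,[obj(c,q,.045,z,.07)[1:3] for c in(t0,t)])
print("amber",obj(t,[.56,-.086],.03,.053,.08),obj(s,[.558,-.09],.03,.053,.08))
print("greenpot",obj(s,[.56,-.36],.035,.05,.065),"bluepot",obj(s,[.554,-.154],.032,.05,.065))
E
```

```text
brown [([0.5375, 0.4088, 0.0137], [0.539, 0.4094]), ([0.5377, 0.4089, 0.0135], [0.5371, 0.4095])]
green [([0.5572, 0.1897, 0.0533], [0.5578, 0.1899]), ([0.5571, 0.1897, 0.0537], [0.5578, 0.1899])]
white [([0.5608, 0.0703, 0.057], [0.5616, 0.0703]), ([0.5607, 0.0702, 0.0571], [0.5618, 0.0704])]
turq [([0.3499, 0.195, 0.0134], [0.3501, 0.1951]), ([0.35, 0.1948, 0.0133], [0.35, 0.1951])]
amber (59, [0.5582, -0.0846, 0.0599], [0.5592, -0.0851], 0.0094, 0.0036) (69, [0.562, -0.0871, 0.0593], [0.5598, -0.0872], 0.0114, 0.0038)
greenpot (264, [0.5646, -0.3567, 0.0559], [0.5636, -0.3591], 0.0234, 0.0022) bluepot (256, [0.5571, -0.1502, 0.0559], [0.5554, -0.1509], 0.0233, 0.0022)
```

View pics/end.png

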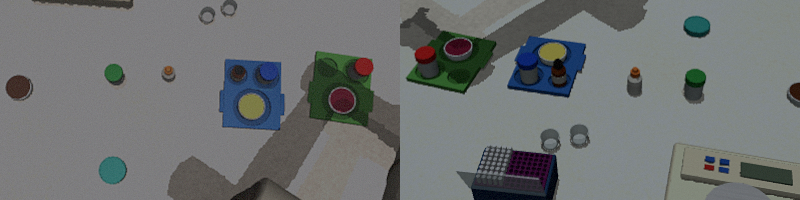

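The final picture shows both kits complete. The blue tray holds yellow (251,106), the blue pot (268,72) and amber (238,73). The green tray holds pink (341,100) and red (363,67), with its small recess empty. The spares and the turquoise dish have not moved.

```bash
python3 -c "
from cell import workorder
print(workorder.sign_off())"
```

```text
the job is handed in; nothing more can be done
None
```

Both kits are made up and handed in at about 37 s: all five items are seated upright in their recesses, the green tray's small recess is empty, and the spares and turquoise dish were not moved.

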